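Nudge the last two peat pellets into the pellet tray

ROBOT

A 6-joint arm with a two-finger parallel gripper is mounted at the origin on the work surface. World frame = base frame: x ahead of the robot, y to its left, z up, the work surface at z = 0. Lengths are in m, angles in rad, forces in N, time in s.
With the tool pointing down it reaches from about 0.275 to 0.975 m from the base axis. Payload 8.4 kg.
Tool frame: the origin (TCP) lies at the very end of the fingers, on their centre line; the grasp point (between the pads) lies 19 mm behind it; z points along the fingers, x is the direction in which the jaws open and shut, and the axes are right-handed (so a half turn about z gives the same grasp; the last joint's range is limited). The gripper opens to 92 mm and grips with 3 to 60 N. Pads are 20 mm wide; open, the fingers measure 128 mm over their backs; the gripper's body (75 mm by 189 mm) begins 69 mm behind the grasp point.
Start: joints at [1.118, 0.353, 1.633, -0, 1.155, -0.002], TCP at [0.272, 0.563, 0.215] pointing down, gripper open.
Joint ranges: [-2.63, 2.63], [-0.92, 2.1], [0.06, 2.66], [-1.3, 4.44], [0, 2.69], [-3.02, 3.02]. Speed limits (rad/s): [2.22, 2.22, 2.79, 3.14, 3.14, 3.14].

INTERFACE

Orientations are given as a 3x3 rotation matrix whose columns are the frame's x, y, z axes.
In Python, from workcell import * gives the robot as it stands.
- The arm moves only by the tool arm_command, never from a script. Its argument "deltas" is a list of rows, each a list of 3 entries, a list of its own where there are three numbers: the shift along the tool's x, y, z in m, then the turn about the tool's z in degrees, then the opening, from -1 (shut) to 1 (fully open). In form: [[[tx, ty, tz], yaw, hand], ...]. A call has 1 to 5 rows; each row is the pose to reach, as a shift and turn from the pose measured when the call began, along the tool's axes at that moment; what a row does not reach only later rows make up. A row lasts 1/12 s, in which the tool goes at most 41.7 mm and 7.16 degrees, less where a joint would pass 70% of its speed; a pose out of reach is approached as far as the arm can. A call with a gripper value outside its range is refused whole. The fingers move at their own pace and stop on an object; "squeeze" is the grip in N (left out, the last holds). Time passes only in rows, so rows that repeat a pose let the fingers close. It gives the time, the measured TCP pose, the force and the opening at its end, in the units of the state.
- get_obs(): the state, without advancing time (a new reading comes with each control period).
- read_camera(name): name is "scene" or "top"; returns a dict with "color" (480x640x3 uint8, blue, green, red), "range_z" (480x640 float32, m along the optical axis (not along the pixel's ray), 0 where there is no reading), "fx", "fy", "cx", "cy" (pixels), "extrinsics" (4x4, takes a point from camera to world coordinates). Camera axes: x right, y down, z forward; pixel columns grow to the right and rows downward; lengths in m; the calibration is good to about 2 mm. A picture is of the moment at which its call begins.
- job_done(): hands the job in, once; it reports no verdict.
Trained networks look in a picture, given as the dict that the camera call returned (one of the last four; its "shot" number tells which), for a name from the list of things; names that differ only in an ending like _2 or _b are one class to them, and where a whole thing is asked for, a point or a joint stands for the part that bears it (a point fixed in the world has none). Each returns a list of dicts, best first, with "confidence" (0 to 1); they miss things now and then, are a little off and sometimes report something else, mostly with a low value. They report only what shows in the picture. A call takes as long as a camera call. They do not tell look-alikes from the thing itself.
- recognise(name, picture): "at" ([x, y, z] in m, in world coordinates, good to about 4 mm: the middle of the surface that is visible of it).
- spot_point(name, picture): "at" ([x, y, z] in m, in world coordinates, good to about 4 mm: a listed point, or the origin of a listed thing).
The state is a dict: "t": time; "q": joint angles; "qd": joint speeds; "joint_torque": joint torques, N m; "eef_pos": TCP position; "eef_rot": TCP orientation; "ft_force": force on the tool from outside, world axes, zero at the start; "moment": the same for the moment, N m; "width": finger opening in m.
Only numpy, scipy, OpenCV 4.12 (cv2) and the standard library are available. Lean on these libraries where they do the work, as an engineer would, in place of code of your own. Each camera call takes 0.05 s, during which the arm holds its last target.

TASK

Two dry peat pellets still lie on top of the pellet tray, and two of its wells are empty. With the fingertips, slide each pellet across the deck until it drops over the edge into an empty well, one in each, lying flat and fully home, flush with the deck like the others. Do not pick the pellets up, do not disturb the pellets that are already seated, and leave everything standing on and around the tray where it is.

Things in the scene. Friction and masses are not known exactly. Their poses are not given: they have to be found in the camera images.
- tray: off-white pellet tray, fixed: flat deck 214 (its x) by 342 mm (its y), 30 mm above the bench, with 15 round wells in 3 rows along x and 5 columns along y, 64 mm apart both ways, one in the middle of the tray. Each well is 46 mm wide, 10 mm deep, flat-floored. 13 wells hold a dry pellet flush with the deck; two are empty. Origin: middle of the tray at bench level, z up
- tray_deck (a point): middle of the tray at deck level, 30 mm above the bench. A rim 6 mm wide round the deck stands 6 mm above it; a black water tray (256 by 384 mm, 16 mm high) surrounds the tray's foot
- well_a_mouth (a point): centre of the mouth, level with the deck, of one empty well (46 mm wide, 10 mm deep, a 10 mm dark drain hole in the middle of its floor). The two empty wells are any two of the six in the columns next to the middle column (tray y = -64 and +64 mm)
- well_b_mouth (a point): the same point of the other empty well
- pellet1_center (a point): centre (half-way up) of a loose dry peat pellet: a brown disc 42 mm in diameter and 10 mm thick, about 12 g, same on both faces; it slides easily. It lies flat on the tray's deck over the middle column, nearer the robot (tray -x side), its centre 5 mm above the deck; fully home in a well its centre is 5 mm below the deck. z is the disc's axis
- pellet2_center (a point): centre (half-way up) of a loose dry peat pellet: a brown disc 42 mm in diameter and 10 mm thick, about 12 g, same on both faces; it slides easily. It lies flat on the tray's deck over the middle column, farther from the robot (tray +x side), its centre 5 mm above the deck; fully home in a well its centre is 5 mm below the deck. z is the disc's axis
- seated1_center (a point): centre of a pellet of the same kind that already sits loose in its well, flush with the deck (one of the four in the columns next to the middle one; the other nine seated pellets are fast in the tray)
- seated2_center (a point): centre of a pellet of the same kind that already sits loose in its well, flush with the deck (one of the four in the columns next to the middle one; the other nine seated pellets are fast in the tray)
- seated3_center (a point): centre of a pellet of the same kind that already sits loose in its well, flush with the deck (one of the four in the columns next to the middle one; the other nine seated pellets are fast in the tray)
- seated4_center (a point): centre of a pellet of the same kind that already sits loose in its well, flush with the deck (one of the four in the columns next to the middle one; the other nine seated pellets are fast in the tray)
- vial: a small glass seed vial with a metal screw cap, 25 mm diameter and 55 mm high, standing on the tray's deck near the tray's +y end. Origin: centre of its underside, z up
- dibber: a small dibber lying flat on the tray's deck near the tray's -y end: wooden grip 75 x 20 x 18 mm with a steel tip 9 mm thick, 122 mm long in all, along its own x (tip towards +x). Origin: under the middle of its length, on its underside
- pot1: black nursery pot, 84 mm across and 75 mm high, with a herb seedling about 125 mm high in all, standing on the bench to the left (+y) of the tray. Origin: centre of its underside
- pot2: second pot of the same kind, about 140 mm high with its seedling, further back on the left. Origin: centre of its underside
- sprayer: hand spray bottle, 76 mm diameter and 200 mm high, standing on the bench to the right (-y) of the tray. Origin: centre of its underside
- seedtin: round metal seed tin, 72 mm diameter, 60 mm high, standing at the front left. Origin: centre of its underside
- labelcup: grey cup of plant labels, 72 mm diameter, 122 mm high with the labels, standing at the front right. Origin: centre of its underside
Mind the look-alikes: they are no part of the job. What is shaped like the part that bears pellet2_center but blue or green is not meant.

How it is judged:
By the outcome, as a careful person would: the job done as asked, in the order asked, and still so for the second after the job is handed in, with the robot touching nothing.
It also fails if it takes over 51 s, if anything falls off the work surface, if the arm or the gripper's body presses on something with over 40 N, if the wrist force passes 120 N, or if a joint passes its speed limit or range.

## Working session

There is one attempt and no reset: what is moved stays moved. The work goes in short steps, Python scripts to look and compute and a tool call to move; the robot and the scene stay as the last step left them, time stands still between calls to the robot, and variables do not carry over. Pictures are saved under pics/ and viewed, and the job is handed in when it is done.

Besides the shell and the picture viewer there is one more tool, called by a JSON object that holds its "api" and its "payload", one argument or row to a line. arm_command: Moves the arm, as the interface text tells. Its arguments: {"type":"object","properties":{"deltas":{"type":"array","items":{"type":"array"}},"squeeze":{"type":"number"}},"required":["deltas"]}

```bash
mkdir -p pics; ls; cat > h.py <<'E'
from workcell import *
import numpy as np, cv2
def pix2w(p,u,v,z=None):
    T=np.array(p["extrinsics"]); d=np.array([(u-p["cx"])/p["fx"],(v-p["cy"])/p["fy"],1.])
    if z is None: s=p["range_z"][int(round(v)),int(round(u))]
    else:
        dw=T[:3,:3]@d; s=(z-T[2,3])/dw[2]
    return T[:3,:3]@(d*s)+T[:3,3]
def w2pix(p,X):
    T=np.array(p["extrinsics"]); c=T[:3,:3].T@(np.array(X)-T[:3,3])
    return c[0]/c[2]*p["fx"]+p["cx"], c[1]/c[2]*p["fy"]+p["cy"]
E
python3 - <<'E'
from h import *
o=get_obs();print(o)
for n in("scene","top"):
    p=read_camera(n);cv2.imwrite(f"pics/{n}0.png",p["color"]);print(n,p["fx"],p["extrinsics"])
    for k in("tray_deck","well_a_mouth","pellet1_center","seated1_center","vial","dibber"):
        print(k,[(np.round(r["at"],3).tolist(),round(r["confidence"],2)) for r in spot_point(k,p)])
E
```

```text
pics
{'t': 0.0, 'q': array([ 1.11761740e+00,  3.53618429e-01,  1.63407188e+00,  7.81441783e-07,
        1.15518367e+00, -2.39872644e-03]), 'qd': array([ 0.00054329,  0.00048353, -0.00047071, -0.00171179,  0.00110965,
       -0.00034942]), 'joint_torque': array([-4.13550606e-04, -5.93830705e+01, -3.34228277e+01,  6.99164509e-02,
        2.32627761e-02, -8.10147503e-05]), 'eef_pos': array([0.27209319, 0.56216037, 0.21390888]), 'eef_rot': array([[ 4.35667859e-01,  9.00107328e-01, -5.61639257e-04],
       [ 9.00106591e-01, -4.35668221e-01, -1.15167354e-03],
       [-1.28131817e-03, -3.78805183e-06, -9.99999179e-01]]), 'ft_force': array([-0.28029615,  0.27696778,  0.06186613]), 'moment': array([ 0.02370373, -0.02713881,  0.03656643]), 'width': 0.09193807659770366}
scene 563.2573159024578 [[ 0.35994713  0.77120451 -0.52505397  1.14998259]
 [ 0.93295228 -0.29380513  0.20803508 -0.26168357]
 [ 0.00617404 -0.56473192 -0.82525132  1.08544067]
 [ 0.          0.          0.          1.        ]]
tray_deck [([0.56, -0.07, 0.033], 0.96)]
well_a_mouth [([0.515, -0.154, 0.026], 0.35)]
pellet1_center [([0.506, -0.062, 0.035], 0.85), ([0.474, 0.399, -0.0], 0.45)]
seated1_center [([0.601, 0.009, 0.022], 0.75), ([0.61, -0.203, 0.029], 0.26)]
vial [([0.529, 0.056, 0.026], 0.46)]
dibber [([0.61, -0.203, 0.028], 0.78)]
top 597.4901053678167 [[-0.01109632 -0.98687108  0.16112837  0.30907715]
 [-0.99978212  0.00810045 -0.01923808  0.01551963]
 [ 0.01768029 -0.16130673 -0.98674594  1.28620679]
 [ 0.          0.          0.          1.        ]]
tray_deck [([0.563, -0.069, 0.03], 0.65)]
well_a_mouth []
pellet1_center [([0.507, -0.07, 0.037], 0.8)]
seated1_center [([0.604, 0.003, 0.024], 0.71)]
vial [([0.524, 0.057, 0.025], 0.42), ([0.562, -0.396, -0.003], 0.34)]
dibber [([0.609, -0.203, 0.034], 0.93)]
```

View pics/scene0.png

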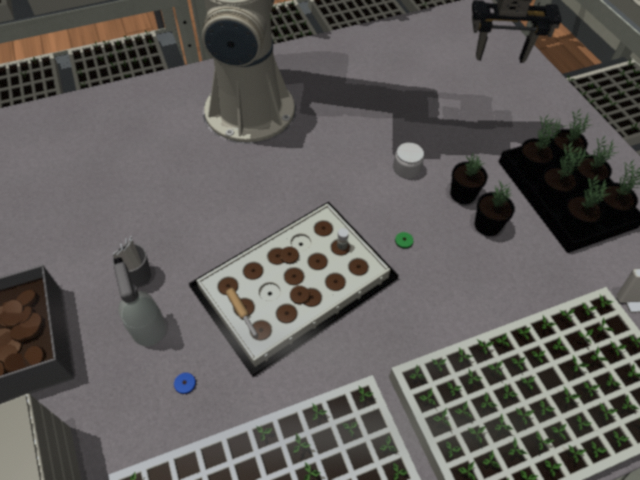

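View pics/top0.png

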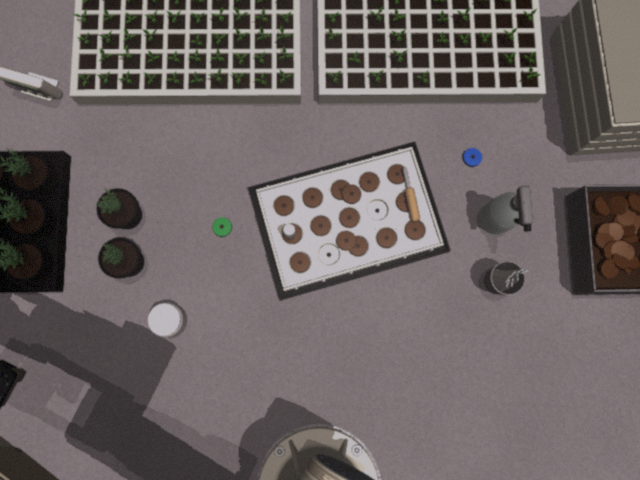

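```bash
python3 - <<'E'
from h import *
p=read_camera("top")
c=p["color"][130:310,235:465];cv2.imwrite("pics/top0c.png",cv2.resize(c,None,fx=3.4,fy=3.3,interpolation=cv2.INTER_CUBIC))
hsv=cv2.cvtColor(p["color"],cv2.COLOR_BGR2HSV)
# white mask -> tray deck rect
z=np.zeros((480,640),np.uint8)
m=((hsv[...,1]<40)&(hsv[...,2]>140)).astype(np.uint8); z[130:310,235:465]=m[130:310,235:465]
z=cv2.morphologyEx(z,cv2.MORPH_OPEN,np.ones((3,3)))
cs,_=cv2.findContours(z,cv2.RETR_EXTERNAL,cv2.CHAIN_APPROX_NONE);C=max(cs,key=cv2.contourArea)
r=cv2.minAreaRect(C);b=cv2.boxPoints(r);print(r,b)
W=np.array([pix2w(p,*q,z=.036) for q in b]);print(W,W.mean(0));print(np.linalg.norm(np.diff(W,axis=0),axis=1))
# brown blobs
br=((hsv[...,1]>70)&(hsv[...,2]<140)&((hsv[...,0]<20)|(hsv[...,0]>170))).astype(np.uint8)
br[:140]=0;br[300:]=0;br[:,:250]=0;br[:,450:]=0
n,l,st,ce=cv2.connectedComponentsWithStats(br)
for i in range(1,n):
    if st[i,4]>60: print(ce[i].round(1),st[i,4],pix2w(p,*ce[i],z=.03).round(4))
E
```

```text
((349.3453063964844, 217.47021484375), (105.07893371582031, 165.9493408203125), 74.33184051513672) [[255.26471 189.2916 ]
 [415.04773 144.47443]
 [443.4259  245.64883]
 [283.64288 290.466  ]]
[[ 0.62011851  0.13094715  0.036     ]
 [ 0.71823796 -0.21647094  0.036     ]
 [ 0.49451504 -0.26875428  0.036     ]
 [ 0.4027451   0.07036267  0.036     ]] [ 0.55890415 -0.07097885  0.036     ]
[0.36100797 0.22975093 0.35131471]
[395.5 173.9] 224 [ 0.654  -0.1726  0.03  ]
[368.7 181.5] 264 [ 0.6373 -0.1137  0.03  ]
[345.8 191.5] 447 [ 0.6154 -0.0636  0.03  ]
[312.1 197.4] 265 [0.6029 0.0092 0.03  ]
[409.9 217.6] 491 [ 0.5569 -0.2006  0.03  ]
[283.5 205.2] 266 [0.5861 0.0708 0.03  ]
[348.9 217.3] 264 [ 0.5586 -0.0693  0.03  ]
[320.3 225.4] 266 [ 0.5415 -0.0078  0.03  ]
[294.5 235.8] 114 [0.5193 0.0474 0.03  ]
[386.  237.5] 273 [ 0.5141 -0.1478  0.03  ]
[351.6 243. ] 481 [ 0.5027 -0.0741  0.03  ]
[299.6 262. ] 273 [0.463  0.0368 0.03  ]
```

View pics/top0c.png

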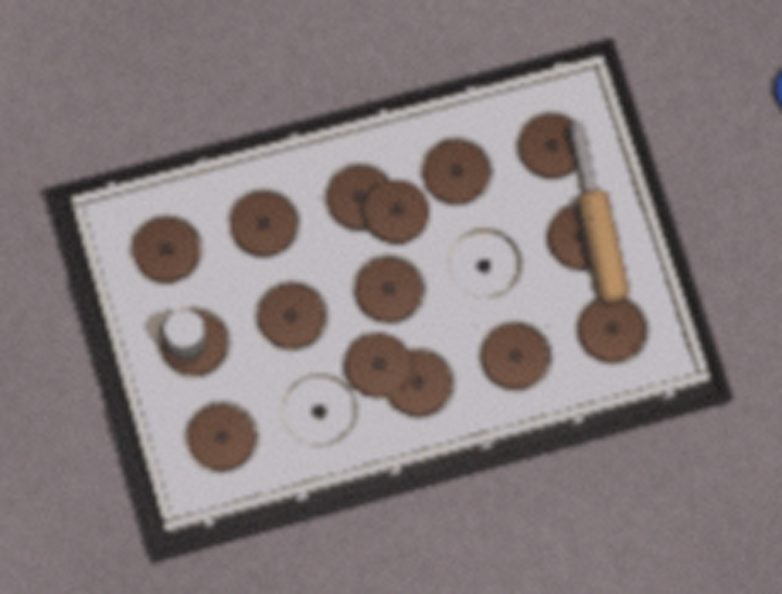

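```bash
cat >> h.py <<'E'
E
python3 - <<'E'
from h import *
p=read_camera("top")
G={(1,-2):None}
obs={(1,-1):(368.7,181.5),(1,1):(312.1,197.4),(1,2):(283.5,205.2),(0,0):(348.9,217.3),(0,1):(320.3,225.4),(-1,-1):(386.,237.5),(-1,2):(299.6,262.)}
A=np.array([[i*.064,j*.064] for i,j in obs]);B=np.array([pix2w(p,*v,z=.03)[:2] for v in obs.values()])
a0=A.mean(0);b0=B.mean(0);H=(A-a0).T@(B-b0);U,S,V=np.linalg.svd(H);R=V.T@np.diag([1,np.linalg.det(V.T@U.T)])@U.T
t=b0-R@a0;print("t",t,"yaw",np.degrees(np.arctan2(R[1,0],R[0,0])));print((B-(A@R.T+t)).round(4))
T=lambda x,y:R@np.array([x,y])+t
for ij in((0,-1),(-1,1)):
    w=T(ij[0]*.064,ij[1]*.064);print(ij,w,w2pix(p,[*w,.03]))
np.savez("tray.npz",R=R,t=t)
for n,u,v in(("p1",235+380/3.4,130+364/3.3),("p2",235+397/3.4,130+210/3.3)):
    w=pix2w(p,u-.3,v-.3,z=.04)[:2];print(n,w,"tray",R.T@(w-t))
E
```

```text
t [ 0.55855666 -0.06939733] yaw 15.468125299566575
[[-0.      0.0002]
 [-0.0003 -0.0002]
 [ 0.     -0.0003]
 [ 0.      0.    ]
 [-0.0001 -0.0001]
 [ 0.0001  0.0003]
 [ 0.0003 -0.0001]]
(0, -1) [ 0.57562561 -0.13107919] (np.float64(377.4165099394701), np.float64(209.30959637901816))
(-1, 1) [ 0.47980586 -0.02478442] (np.float64(328.6136701520466), np.float64(253.88415933370842))
p1 [ 0.50772394 -0.06260664] tray [-0.04718041  0.02010193]
p2 [ 0.60884612 -0.07514587] tray [ 0.04693477 -0.01895263]
```

```bash
cat >> h.py <<'E'
tr=np.load("tray.npz") ;R=tr["R"];t=tr["t"]
def T(x,y): return R@np.array([x,y])+t
def inv(w): return R.T@(np.array(w)[:2]-t)
def circ(p,im,w,z,r,x0,y0,s,col):
    q=np.array([[(a-x0+.5)*s-.5 for a in [w2pix(p,[w[0]+r*np.cos(k),w[1]+r*np.sin(k),z])[0]]]+[(w2pix(p,[w[0]+r*np.cos(k),w[1]+r*np.sin(k),z])[1]-y0+.5)*s-.5] for k in np.linspace(0,6.28,60)])
    cv2.polylines(im,[np.round(q*8).astype(int)],True,col,1,cv2.LINE_AA,3)
def plan(xy,z,yawdir=None,sign=1):
    """world target; yawdir: world angle deg for tool y axis"""
    o=get_obs();E=np.array(o["eef_rot"]);P=np.array(o["eef_pos"])
    d=E.T@(np.array([xy[0],xy[1],z])-P)
    out=[round(float(a),4) for a in d]
    yaw=0
    if yawdir is not None:
        cur=np.degrees(np.arctan2(E[1,1],E[0,1]));dl=(yawdir-cur+180)%360-180;yaw=-dl
    print("delta",out,"yaw",round(yaw,2),"t",o["t"],"pos",P.round(4),"w",round(float(o["width"]),4))
E
python3 - <<'E'
from h import *
for n,x0,y0,x1,y1 in(("top",310,170,410,270),("scene",240,220,340,320)):
    p=read_camera(n);s=7
    im=cv2.resize(p["color"][y0:y1,x0:x1],None,fx=s,fy=s,interpolation=cv2.INTER_CUBIC)
    for w in(T(-.0472,.0201),T(.0469,-.019)): circ(p,im,w,.040,.021,x0,y0,s,(0,255,0))
    for w in(T(0,-.064),T(-.064,.064)): circ(p,im,w,.03,.023,x0,y0,s,(255,0,0))
    cv2.imwrite(f"pics/ov_{n}.png",im[:600])
    z=[]
    for a in np.linspace(-.03,.03,5):
        for q in(T(a,-.032),T(a,.032),T(.032,a*2),T(-.032,a*2)):
            u,v=w2pix(p,[*q,.03]);z.append(pix2w(p,u,v)[2])
    print(n,np.median(z),np.percentile(z,[10,90]))
    for k in("vial","sprayer","labelcup","pot1","pot2","seedtin"):
        print(k,[(np.round(r["at"],3).tolist(),round(r["confidence"],2)) for r in spot_point(k,p)][:2])
E
```

```text
top 0.02971918238491844 [0.02777589 0.03575221]
vial [([0.524, 0.054, 0.028], 0.6)]
sprayer [([0.564, -0.394, -0.003], 0.62)]
labelcup [([0.425, -0.391, -0.002], 0.61)]
pot1 [([0.575, 0.411, -0.003], 0.97), ([0.472, 0.4, 0.002], 0.65)]
pot2 [([0.575, 0.411, -0.003], 0.97), ([0.472, 0.4, 0.002], 0.65)]
seedtin [([0.349, 0.306, 0.003], 0.6)]
scene 0.029222608669131733 [0.02698276 0.03920474]
vial [([0.524, 0.053, 0.028], 0.68)]
sprayer [([0.56, -0.39, -0.001], 0.94), ([0.601, 0.01, 0.021], 0.58)]
labelcup [([0.56, -0.396, -0.0], 0.59)]
pot1 [([0.475, 0.4, -0.0], 0.96), ([0.574, 0.406, 0.004], 0.96)]
pot2 [([0.475, 0.4, -0.0], 0.96), ([0.574, 0.406, 0.004], 0.96)]
seedtin [([0.344, 0.312, -0.003], 0.9), ([0.601, 0.009, 0.022], 0.72)]
```

View pics/ov_top.png

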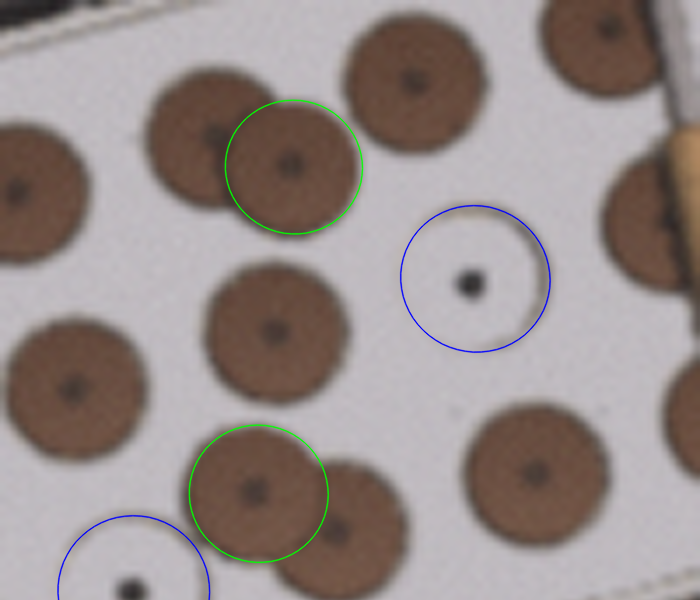

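View pics/ov_scene.png

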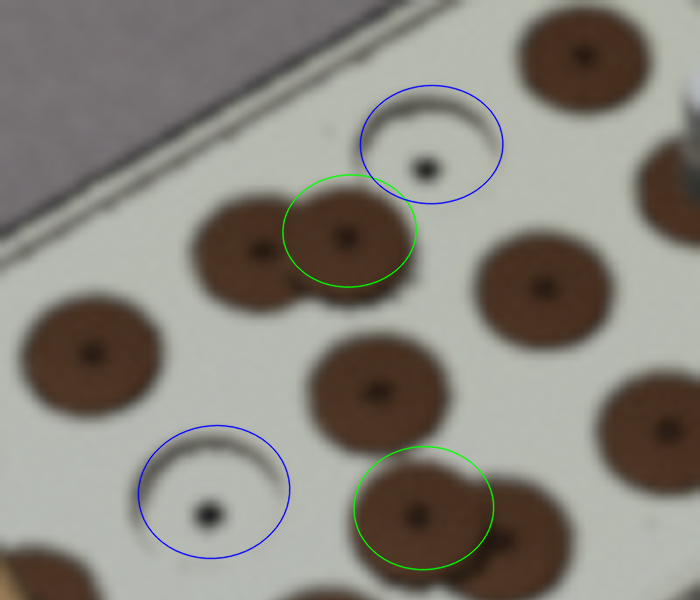

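```bash
python3 - <<'E'
from h import *
plan([0.5306,-.0920],.11,-52.9)
E
```

```text
delta [-0.4767, 0.5177, 0.1046] yaw 27.07 t 1.5 pos [0.2723 0.5626 0.2146] w 0.0922
```

{"api": "arm_command", "payload": {
  "deltas": [
    [[-0.476,0.518,0.01],27,-0.48],
    [[-0.476,0.518,0.01],27,-0.48],
    [[-0.476,0.518,0.01],27,-0.48],
    [[-0.476,0.518,0.01],27,-0.48],
    [[-0.476,0.518,0.01],27,-0.48]
  ]
}}

```text
t: 1.92
eef_pos: [0.3492, 0.3672, 0.2117]
eef_rot: [[0.8, 0.6, 0.0], [0.6, -0.8, 0.0], [0.0, 0.0, -1.0]]
ft_force: [1.3, -0.1, 0.5]
width: 0.0609
```

```bash
python3 - <<'E'
from h import *
plan([0.5306,-.0920],.2,-52.9)
E
```

```text
delta [-0.1302, 0.4762, 0.0116] yaw -0.25 t 1.9167 pos [0.3492 0.3672 0.2117] w 0.0609
```

{"api": "arm_command", "payload": {
  "deltas": [
    [[-0.13,0.476,0.05],0,-0.48],
    [[-0.13,0.476,0.05],0,-0.48],
    [[-0.13,0.476,0.05],0,-0.48],
    [[-0.13,0.476,0.05],0,-0.48],
    [[-0.13,0.476,0.05],0,-0.48]
  ]
}}

```text
t: 2.33
eef_pos: [0.4254, 0.1742, 0.1908]
eef_rot: [[0.8, 0.6, 0.001], [0.6, -0.8, 0.001], [0.001, 0.0, -1.0]]
ft_force: [1.3, -0.3, -0.1]
width: 0.0273
```

```bash
python3 - <<'E'
from h import *
plan([0.5306,-.0920],.1,-52.9)
E
```

```text
delta [-0.0757, 0.2761, 0.0908] yaw -0.23 t 2.3333 pos [0.4254 0.1742 0.1908] w 0.0273
```

{"api": "arm_command", "payload": {
  "deltas": [
    [[-0.0757,0.276,0.04],-0.2,-0.48],
    [[-0.0757,0.276,0.07],-0.2,-0.48],
    [[-0.0757,0.276,0.07],-0.2,-0.48],
    [[-0.0757,0.276,0.07],-0.2,-0.48],
    [[-0.0757,0.276,0.07],-0.2,-0.48]
  ]
}}

```text
t: 2.75
eef_pos: [0.4998, -0.0145, 0.1429]
eef_rot: [[0.798, 0.603, 0.002], [0.603, -0.798, 0.001], [0.002, 0.001, -1.0]]
ft_force: [1.1, 1.8, 0.4]
width: 0.0242
```

```bash
python3 - <<'E'
from h import *
plan([0.5306,-.0920],.09,-52.9)
E
```

```text
delta [-0.0222, 0.0804, 0.0529] yaw -0.04 t 2.75 pos [ 0.4998 -0.0145  0.1429] w 0.0242
```

{"api": "arm_command", "payload": {
  "deltas": [
    [[-0.0222,0.0804,0.03],0,-0.48],
    [[-0.0222,0.0804,0.05],0,-0.48],
    [[-0.0222,0.0804,0.07],0,-0.48],
    [[-0.0222,0.0804,0.083],0,-0.48],
    [[-0.0222,0.0804,0.083],0,-0.48]
  ]
}}

```text
t: 3.17
eef_pos: [0.5287, -0.0928, 0.0569]
eef_rot: [[0.799, 0.601, -0.003], [0.601, -0.799, 0.001], [-0.002, -0.003, -1.0]]
ft_force: [-0.8, -1.0, 0.2]
width: 0.0239
```

```bash
python3 - <<'E'
from h import *
plan([0.5306,-.0920],.034,-52.9)
o=get_obs();P=np.array(o["eef_pos"]);E=np.array(o["eef_rot"])
for n,x0,y0,x1,y1 in(("top",310,180,400,270),("scene",240,220,340,310)):
    p=read_camera(n);s=7
    im=cv2.resize(p["color"][y0:y1,x0:x1],None,fx=s,fy=s,interpolation=cv2.INTER_CUBIC)
    for a in(-1,1):
        q=[]
        for x,y in((.012,-.01),(.012,.01),(.03,.01),(.03,-.01)):
            X=P+E@np.array([a*x,y,0]);u,v=w2pix(p,X);q.append([(u-x0+.5)*s-.5,(v-y0+.5)*s-.5])
        cv2.polylines(im,[np.round(q).astype(int)],True,(0,0,255),1)
    cv2.imwrite(f"pics/f1_{n}.png",im[:600])
E
```

```text
delta [0.0021, 0.0006, 0.0229] yaw -0.16 t 3.1667 pos [ 0.5287 -0.0928  0.0569] w 0.0239
```

View pics/f1_top.png

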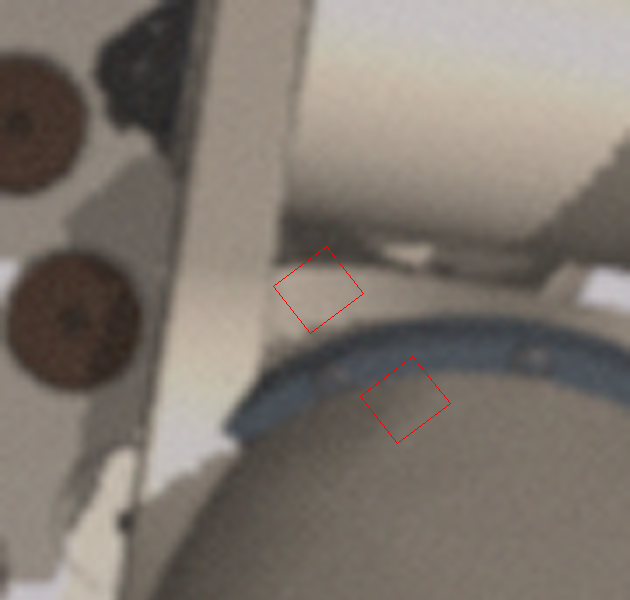

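View pics/f1_scene.png

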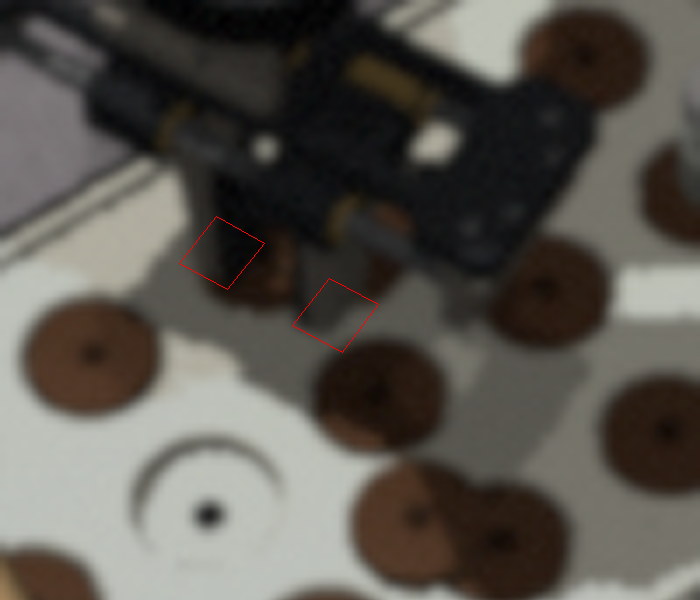

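```bash
python3 - <<'E'
from h import *
o=get_obs();P=np.array(o["eef_pos"]);E=np.array(o["eef_rot"])
p=read_camera("scene");s=12;x0,y0,x1,y1=258,238,308,283
im=cv2.resize(p["color"][y0:y1,x0:x1],None,fx=s,fy=s,interpolation=cv2.INTER_CUBIC)
im=np.clip((im/255.)**.5*255*1.1,0,255).astype(np.uint8)
raw=im.copy()
for a in(-1,1):
    q=[]
    for x,y in((.012,-.01),(.012,.01),(.03,.01),(.03,-.01)):
        X=P+E@np.array([a*x,y,0]);u,v=w2pix(p,X);q.append([(u-x0+.5)*s-.5,(v-y0+.5)*s-.5])
    cv2.polylines(im,[np.round(q).astype(int)],True,(0,0,255),1)
cv2.imwrite("pics/f1s.png",im)
d=p["range_z"][y0:y1,x0:x1]
# points with height .05-.1
H=[];
T4=np.array(p["extrinsics"])
for v in range(y0,y1):
    for u in range(x0,x1):
        X=pix2w(p,u,v)
        if .055<X[2]<.075: H.append(np.r_[u,v,E.T@(X-P)])
H=np.array(H);print(len(H));print(H.round(3)[:60])
E
```

```text
74
[[ 2.78e+02  2.51e+02 -1.10e-02 -1.00e-02 -1.30e-02]
 [ 2.77e+02  2.52e+02 -1.00e-02 -6.00e-03 -1.50e-02]
 [ 2.78e+02  2.52e+02 -1.10e-02 -1.00e-02 -1.00e-02]
 [ 2.77e+02  2.53e+02 -1.10e-02 -6.00e-03 -1.00e-02]
 [ 2.78e+02  2.53e+02 -1.10e-02 -1.00e-02 -4.00e-03]
 [ 2.68e+02  2.54e+02 -2.40e-02  8.00e-03 -1.30e-02]
 [ 2.69e+02  2.54e+02 -2.20e-02  8.00e-03 -1.50e-02]
 [ 2.74e+02  2.54e+02 -1.30e-02  2.00e-03 -1.50e-02]
 [ 2.76e+02  2.54e+02 -1.30e-02 -5.00e-03 -5.00e-03]
 [ 2.77e+02  2.54e+02 -1.10e-02 -6.00e-03 -5.00e-03]
 [ 2.78e+02  2.54e+02 -1.00e-02 -9.00e-03 -3.00e-03]
 [ 2.69e+02  2.55e+02 -2.10e-02  9.00e-03 -1.50e-02]
 [ 2.70e+02  2.55e+02 -1.90e-02  9.00e-03 -1.50e-02]
 [ 2.75e+02  2.55e+02 -1.10e-02  1.00e-03 -1.20e-02]
 [ 2.76e+02  2.55e+02 -1.00e-02 -0.00e+00 -1.10e-02]
 [ 2.77e+02  2.55e+02 -1.10e-02 -6.00e-03 -2.00e-03]
 [ 2.69e+02  2.56e+02 -2.20e-02  9.00e-03 -9.00e-03]
 [ 2.70e+02  2.56e+02 -1.90e-02  9.00e-03 -1.10e-02]
 [ 2.71e+02  2.56e+02 -1.70e-02  8.00e-03 -1.20e-02]
 [ 2.74e+02  2.56e+02 -1.20e-02  4.00e-03 -1.10e-02]
 [ 2.75e+02  2.56e+02 -1.00e-02  2.00
[... 1383 characters left out ...]
-1.10e-02]
 [ 2.91e+02  2.62e+02  2.50e-02 -5.00e-03 -6.00e-03]
 [ 2.83e+02  2.63e+02  1.30e-02  8.00e-03 -9.00e-03]
 [ 2.84e+02  2.63e+02  1.70e-02  8.00e-03 -1.30e-02]
 [ 2.89e+02  2.63e+02  2.50e-02  3.00e-03 -1.30e-02]
 [ 2.90e+02  2.63e+02  2.80e-02  2.00e-03 -1.40e-02]
 [ 2.83e+02  2.64e+02  1.50e-02  9.00e-03 -9.00e-03]
 [ 2.84e+02  2.64e+02  1.50e-02  7.00e-03 -6.00e-03]
 [ 2.85e+02  2.64e+02  1.90e-02  8.00e-03 -1.10e-02]
 [ 2.86e+02  2.64e+02  2.10e-02  7.00e-03 -1.10e-02]
 [ 2.88e+02  2.64e+02  2.50e-02  6.00e-03 -1.40e-02]
 [ 2.89e+02  2.64e+02  2.70e-02  4.00e-03 -1.20e-02]
 [ 2.90e+02  2.64e+02  2.70e-02  1.00e-03 -8.00e-03]
 [ 2.83e+02  2.65e+02  1.50e-02  1.00e-02 -6.00e-03]]
```

View pics/f1s.png

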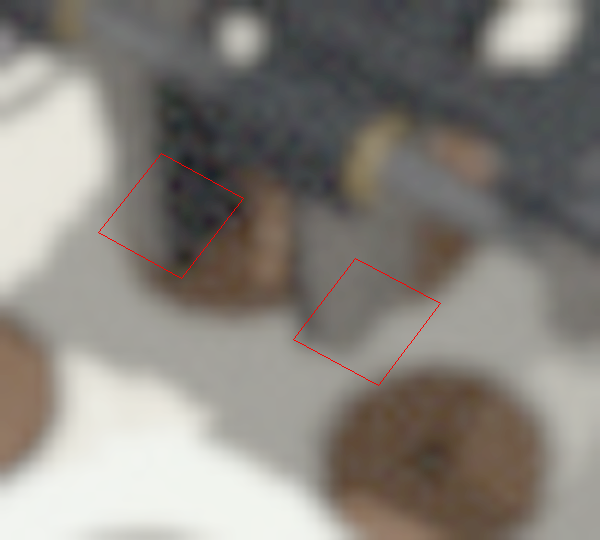

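```bash
python3 - <<'E'
from h import *
p=dict(read_camera("scene"));im=cv2.imread("pics/scene0.png");p["color"]=im
hsv=cv2.cvtColor(im,cv2.COLOR_BGR2HSV)
br=((hsv[...,1]>70)&(hsv[...,2]<140)&((hsv[...,0]<20)|(hsv[...,0]>170))).astype(np.uint8)
n,l,st,ce=cv2.connectedComponentsWithStats(br)
cs=[(ce[i],st[i,4]) for i in range(1,n) if st[i,4]>60]
D=[]
for ij in((1,-1),(1,1),(1,2),(0,0),(0,1),(-1,-1),(-1,2)):
    w=T(ij[0]*.064,ij[1]*.064);u=np.array(w2pix(p,[*w,.03]));c,a=min(cs,key=lambda q:np.linalg.norm(q[0]-u))
    d=pix2w(p,*c,z=.03)[:2]-w;D.append(d);print(ij,a,(c-u).round(2),(d*1000).round(2))
print(np.median(D,axis=0)*1000)
E
```

```text
(1, -1) 261 [-1.15  1.67] [ 2.77 -3.52]
(1, 1) 235 [-0.99  1.82] [ 3.4  -3.71]
(1, 2) 219 [-0.87  1.88] [ 3.74 -3.72]
(0, 0) 225 [-0.96  1.67] [ 3.2  -3.38]
(0, 1) 217 [-0.91  1.68] [ 3.36 -3.47]
(-1, -1) 226 [-0.98  1.54] [ 2.96 -3.18]
(-1, 2) 185 [-0.74  1.72] [ 3.87 -3.37]
[ 3.35551148 -3.47013093]
```

```bash
python3 - <<'E'
from h import *
P=np.array([.27209,.56216,.21391]);E=np.array([[.435668,.900107,-.00056],[.9001066,-.435668,-.00115],[-.00128,0,-1]])
p=dict(read_camera("scene"));im0=cv2.imread("pics/scene0.png")
s=8;x0,y0,x1,y1=465,0,565,75
im=cv2.resize(im0[y0:y1,x0:x1],None,fx=s,fy=s,interpolation=cv2.INTER_CUBIC)
im=np.clip((im/255.)**.6*255,0,255).astype(np.uint8)
for a in(-1,1):
  for z in(0,-.019):
    q=[]
    for x,y in((.046,-.01),(.046,.01),(.058,.01),(.058,-.01)):
        X=P+E@np.array([a*x,y,z]);u,v=w2pix(p,X);q.append([(u-x0+.5)*s-.5,(v-y0+.5)*s-.5])
    cv2.polylines(im,[np.round(q).astype(int)],True,(0,0,255) if z==0 else (0,255,0),1)
cv2.imwrite("pics/fs0.png",im)
E
```

```text
(no output)
```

View pics/fs0.png

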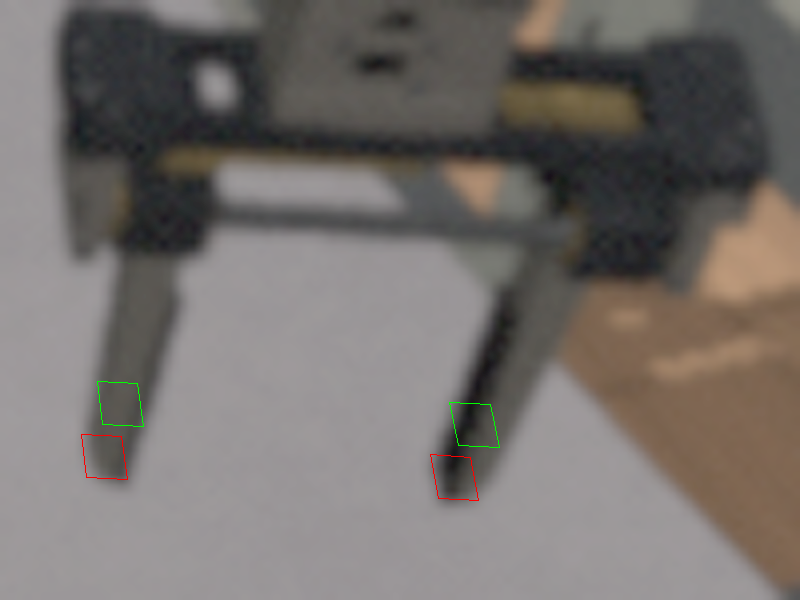

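```bash
python3 - <<'E'
from h import *
plan([0.5325,-.0960],.034,-52.9)
E
```

```text
delta [-0.0021, 0.004, 0.0274] yaw 0.01 t 3.4167 pos [ 0.5316 -0.0916  0.0613] w 0.0242
```

```bash
python3 - <<'E'
from h import *
o=get_obs();P=np.array(o["eef_pos"]);E=np.array(o["eef_rot"]);print(P,np.abs(o["qd"]).max())
p=read_camera("scene");s=12;x0,y0,x1,y1=258,238,308,283
im=cv2.resize(p["color"][y0:y1,x0:x1],None,fx=s,fy=s,interpolation=cv2.INTER_CUBIC)
im=np.clip((im/255.)**.5*255*1.1,0,255).astype(np.uint8)
for a in(-1,1):
  for z in (0,-.019):
    q=[]
    for x,y in((.012,-.01),(.012,.01),(.024,.01),(.024,-.01)):
        X=P+E@np.array([a*x,y,z]);u,v=w2pix(p,X);q.append([(u-x0+.5)*s-.5,(v-y0+.5)*s-.5])
    cv2.polylines(im,[np.round(q).astype(int)],True,(0,0,255)if z==0 else (0,255,0),1)
cv2.imwrite("pics/f2s.png",im)
o=get_obs();print(o["eef_pos"],o["t"])
E
```

```text
[ 0.53162693 -0.09160148  0.06134949] 0.0038559319772354687
[ 0.53158414 -0.09156984  0.06131984] 3.4667
```

View pics/f2s.png

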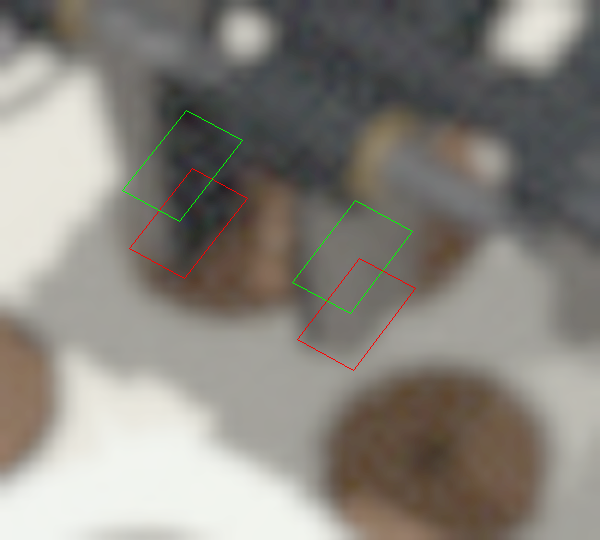

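{"api": "arm_command", "payload": {
  "deltas": [
    [[-0.002,0.004,0.01],0,-0.48],
    [[-0.002,0.004,0.02],0,-0.48],
    [[-0.002,0.004,0.027],0,-0.48],
    [[-0.002,0.004,0.027],0,-0.48]
  ]
}}

```text
t: 3.8
eef_pos: [0.5313, -0.0957, 0.0325]
eef_rot: [[0.797, 0.603, 0.002], [0.603, -0.797, 0.001], [0.002, 0.0, -1.0]]
ft_force: [-0.3, -0.8, 0.2]
width: 0.0239
```

```bash
cat >> h.py <<'E'
def shot(name,x0=235,y0=200,x1=345,y1=300,s=6,rect=True,cam="scene",g=.7):
    o=get_obs();P=np.array(o["eef_pos"]);E=np.array(o["eef_rot"])
    print(o["t"],P.round(4),np.array(o["ft_force"]).round(1),round(float(o["width"]),4),"yawy",np.degrees(np.arctan2(E[1,1],E[0,1])).round(1))
    p=read_camera(cam)
    im=cv2.resize(p["color"][y0:y1,x0:x1],None,fx=s,fy=s,interpolation=cv2.INTER_CUBIC)
    im=np.clip((im/255.)**g*255,0,255).astype(np.uint8)
    cv2.imwrite(f"pics/{name}.png",im[:600]);return p,P,E
E
python3 - <<'E'
from h import *
shot("a1")
E
```

```text
3.8 [ 0.5313 -0.0957  0.0325] [-0.3 -0.8  0.2] 0.0239 yawy -52.9
```

View pics/a1.png

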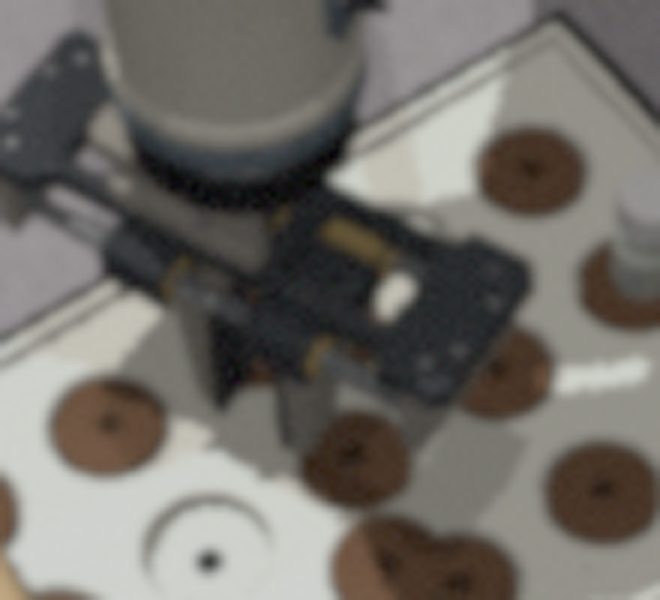

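{"api": "arm_command", "payload": {
  "deltas": [
    [[0.001,-0.004,-0.0015],0,-0.48],
    [[0.001,-0.009,-0.0015],0,-0.48],
    [[0.001,-0.014,-0.0015],0,-0.48],
    [[0.001,-0.019,-0.0015],0,-0.48],
    [[0.001,-0.024,-0.0015],0,-0.48]
  ]
}}

```text
t: 4.27
eef_pos: [0.5175, -0.0755, 0.0348]
eef_rot: [[0.797, 0.604, 0.002], [0.604, -0.797, 0.001], [0.002, 0.001, -1.0]]
ft_force: [0.1, -0.8, 0.4]
width: 0.0237
```

{"api": "arm_command", "payload": {
  "deltas": [
    [[0,0,0],0,-0.48]
  ]
}}

```text
t: 4.35
eef_pos: [0.5167, -0.0747, 0.0349]
eef_rot: [[0.797, 0.604, 0.002], [0.604, -0.797, 0.001], [0.002, 0.0, -1.0]]
ft_force: [0.6, 0.5, -0.7]
width: 0.0238
```

```bash
python3 - <<'E'
from h import *
shot("a2")
print(get_obs()["eef_pos"])
shot("a2t",300,190,400,290,cam="top")
E
```

```text
4.35 [ 0.5167 -0.0747  0.0349] [ 0.6  0.5 -0.7] 0.0238 yawy -52.8
[ 0.51705466 -0.07489136  0.03496682]
4.4 [ 0.5171 -0.0749  0.035 ] [ 0.5  0.2 -1.3] 0.0241 yawy -52.8
```

View pics/a2.png

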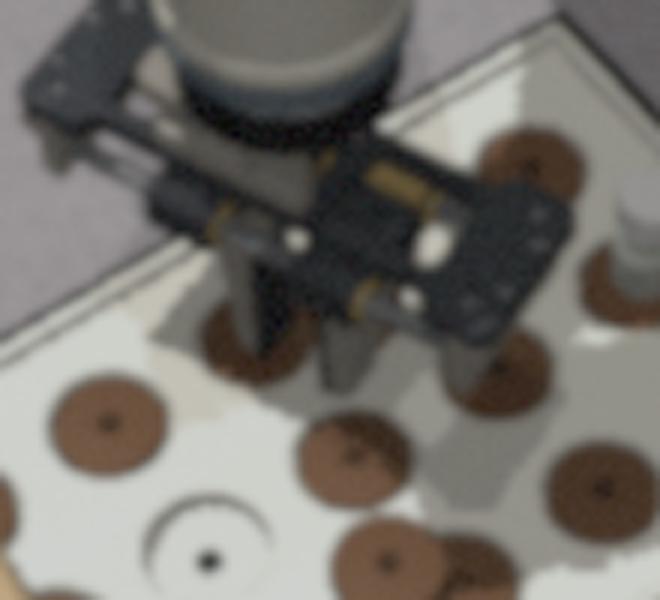

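View pics/a2t.png

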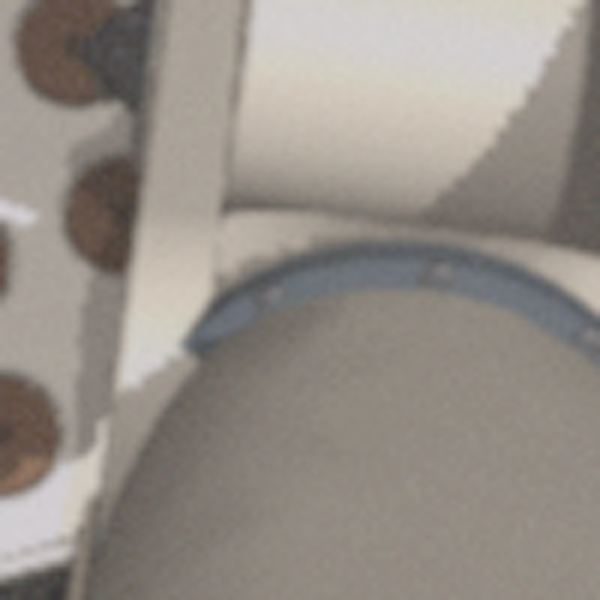

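{"api": "arm_command", "payload": {
  "deltas": [
    [[0,-0.004,0.001],0,-0.48],
    [[0,-0.008,0.001],0,-0.48],
    [[0,-0.012,0.001],0,-0.48],
    [[0,-0.012,0.001],0,-0.48]
  ]
}}

```text
t: 4.78
eef_pos: [0.5094, -0.0651, 0.0339]
eef_rot: [[0.797, 0.604, 0.002], [0.604, -0.797, 0.001], [0.002, 0.0, -1.0]]
ft_force: [-0.9, 0.3, -0.3]
width: 0.0242
```

{"api": "arm_command", "payload": {
  "deltas": [
    [[0,0.005,0],0,-0.48],
    [[0,0.01,-0.01],0,-0.48],
    [[0,0.01,-0.05],0,-0.48],
    [[0,0.01,-0.09],0,-0.48],
    [[0,0.01,-0.13],0,-0.48]
  ]
}}

```text
t: 5.2
eef_pos: [0.5151, -0.0736, 0.1659]
eef_rot: [[0.797, 0.604, 0.001], [0.604, -0.797, 0.001], [0.001, -0.0, -1.0]]
ft_force: [0.9, -0.0, -0.6]
width: 0.0239
```

```bash
python3 - <<'E'
from h import *
plan([.38,.2],.2)
E
```

```text
delta [0.0576, -0.2997, -0.034] yaw 0 t 5.2 pos [ 0.5151 -0.0736  0.1659] w 0.0239
```

{"api": "arm_command", "payload": {
  "deltas": [
    [[0.057,-0.3,-0.03],0,-0.48],
    [[0.057,-0.3,-0.03],0,-0.48],
    [[0.057,-0.3,-0.03],0,-0.48],
    [[0.057,-0.3,-0.03],0,-0.48],
    [[0.057,-0.3,-0.03],0,-0.48]
  ]
}}

```text
t: 5.62
eef_pos: [0.4225, 0.1133, 0.187]
eef_rot: [[0.798, 0.603, 0.002], [0.603, -0.798, 0.001], [0.003, 0.0, -1.0]]
ft_force: [0.7, 1.0, 0.1]
width: 0.0242
```

```bash
python3 - <<'E'
from h import *
shot("b1")
shot("b1t",300,190,400,290,cam="top")
E
```

```text
5.6167 [0.4225 0.1133 0.187 ] [0.7 1.  0.1] 0.0242 yawy -52.9
5.6667 [0.4197 0.1187 0.1874] [-1.7  1.9  0.1] 0.0239 yawy -52.8
```

View pics/b1.png

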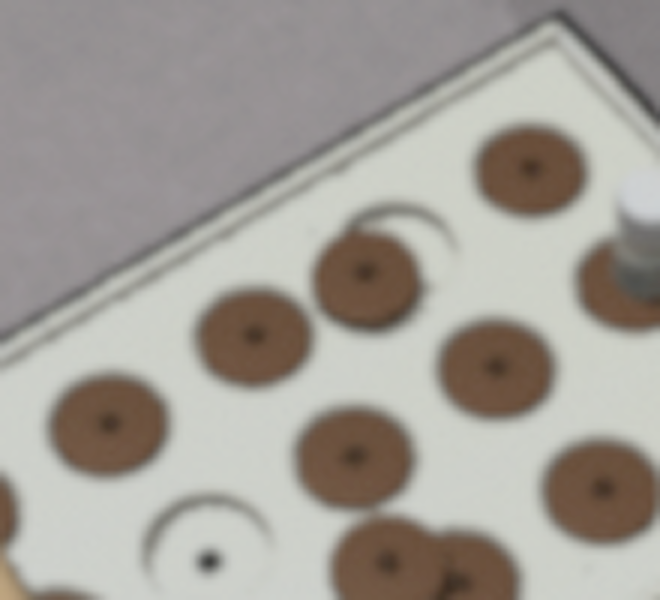

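View pics/b1t.png

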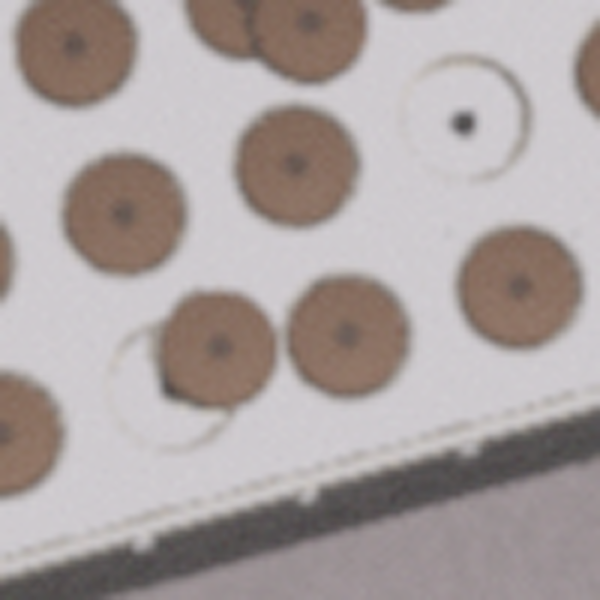

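```bash
cat >> h.py <<'E'
def brown(im):
    hsv=cv2.cvtColor(im,cv2.COLOR_BGR2HSV)
    br=((hsv[...,1]>70)&(hsv[...,2]<150)&((hsv[...,0]<20)|(hsv[...,0]>170))).astype(np.uint8)
    n,l,st,ce=cv2.connectedComponentsWithStats(br)
    return [(ce[i],st[i,4]) for i in range(1,n) if st[i,4]>60]
GRID=[(1,-1),(1,1),(1,2),(0,0),(0,1),(-1,-1),(-1,2),(-1,0)]
def gridfit(p,use=GRID):
    cs=brown(p["color"]);A=[];B=[]
    for ij in use:
        w=T(ij[0]*.064,ij[1]*.064);u=np.array(w2pix(p,[*w,.03]));c,a=min(cs,key=lambda q:np.linalg.norm(q[0]-u))
        if np.linalg.norm(c-u)<4: A.append([ij[0]*.064,ij[1]*.064]);B.append(pix2w(p,*c,z=.03)[:2])
    A=np.array(A);B=np.array(B);a0=A.mean(0);b0=B.mean(0);U,S,V=np.linalg.svd((A-a0).T@(B-b0));R2=(U@V).T
    t2=b0-R2@a0;return R2,t2,len(A),np.abs(B-(A@R2.T+t2)).max()
E
python3 - <<'E'
from h import *
for n in("scene","top"):
    p=read_camera(n)
    for k in brown(p["color"]):
        w=pix2w(p,*k[0],z=.04)
        if abs(w[0]-.493)<.02 and abs(w[1]+.043)<.02: print(k,w)
    R2,t2,m,e=gridfit(p);print(n,t2,np.degrees(np.arctan2(R2[1,0],R2[0,0])),m,e)
    print("well",R2@np.array([-.064,.064])+t2)
    print(k and [ (R2.T@(pix2w(p,*k[0],z=.04)[:2]-t2)).round(4) for k in brown(p["color"])])
E
```

```text
(array([295.7       , 246.25714286]), np.int32(210)) [ 0.49734969 -0.04414588  0.04      ]
scene [ 0.56177985 -0.07287866] 15.307176589018368 8 0.0003814163700254225
well [ 0.48315469 -0.02804471]
[array([-0.3647,  1.1214]), array([-0.866 ,  0.1987]), array([-1.0368, -0.025 ]), array([-0.1582,  1.0811]), array([0.0795, 0.7819]), array([0.1136, 0.8125]), array([0.074 , 0.6951]), array([0.1933, 0.7629]), array([0.03  , 0.4977]), array([0.1663, 0.6694]), array([0.2882, 0.737 ]), array([0.1339, 0.4774]), array([0.2583, 0.6424]), array([-0.0583,  0.1233]), array([-0.0546,  0.0447]), array([0.0074, 0.1177]), array([-0.0582, -0.0032]), array([0.0049, 0.0602]), array([0.0681, 0.1234]), array([-0.0584, -0.0664]), array([ 0.0049, -0.0032]), array([0.0683, 0.0602]), array([-0.2209, -0.512 ]), array([-0.0277, -0.1289]), array([ 0.0586, -0.0109]), array([0.4436, 0.4697]), array([ 0.068 , -0.0663]), array([0.4291, 0.4233]), array([0.4167, 0.3772]), array([0.4869, 0.4613]), array([ 0.0637, -0.122 ]), array([0.4039, 0.3302]), array([0.4771, 0.4132]), array([0.3922, 0.2818]), array([0.4614, 0.3662]),
[... 1173 characters left out ...]
, -0.3938]), array([ 0.245 , -0.4337]), array([ 0.2312, -0.4791]), array([ 0.2138, -0.3806]), array([ 0.2005, -0.4274]), array([ 0.185 , -0.4716]), array([ 0.2389, -0.2872]), array([ 0.2278, -0.334 ]), array([0.2729, 0.6251]), array([ 0.062 , -0.1229]), array([ 0.0616, -0.0621]), array([ 0.0542, -0.0083]), array([0.0615, 0.0644]), array([-0.0375, -0.1243]), array([0.1444, 0.4619]), array([-0.2012, -0.5332]), array([0.0616, 0.1281]), array([0.1814, 0.6488]), array([-0.0019,  0.0014]), array([-0.0017,  0.0645]), array([-0.0084,  0.1228]), array([-0.065 , -0.0623]), array([-0.0649,  0.0014]), array([-0.0571,  0.0466]), array([0.0449, 0.4764]), array([0.0907, 0.6736]), array([-0.0651,  0.1279])]
```

```bash
python3 - <<'E'
from h import *
plan([.5142,-.0714],.1,-52.9)
E
```

```text
delta [-0.0398, 0.2018, 0.0867] yaw 0.22 t 5.8167 pos [0.4233 0.1131 0.1867] w 0.0241
```

{"api": "arm_command", "payload": {
  "deltas": [
    [[-0.04,0.202,0],0,-0.48],
    [[-0.04,0.202,0.02],0,-0.48],
    [[-0.04,0.202,0.04],0,-0.48],
    [[-0.04,0.202,0.06],0,-0.48],
    [[-0.04,0.202,0.08],0,-0.48]
  ]
}}

```text
t: 6.23
eef_pos: [0.5105, -0.0627, 0.1229]
eef_rot: [[0.797, 0.604, 0.008], [0.604, -0.797, -0.0], [0.006, 0.005, -1.0]]
ft_force: [1.1, 0.5, 0.1]
width: 0.0234
```

{"api": "arm_command", "payload": {
  "deltas": [
    [[0,0,0],0,-0.48]
  ]
}}

```text
t: 6.32
eef_pos: [0.5102, -0.0682, 0.1185]
eef_rot: [[0.8, 0.601, 0.003], [0.601, -0.8, -0.001], [0.002, 0.003, -1.0]]
ft_force: [-1.0, -0.1, -0.2]
width: 0.0236
```

```bash
python3 - <<'E'
from h import *
plan([.5142,-.0714],.034,-52.9)
E
```

```text
delta [0.0012, 0.0047, 0.0845] yaw -0.19 t 6.3167 pos [ 0.5102 -0.0682  0.1185] w 0.0236
```

{"api": "arm_command", "payload": {
  "deltas": [
    [[0.0012,0.005,0.02],-0.2,-0.48],
    [[0.0012,0.005,0.045],-0.2,-0.48],
    [[0.0012,0.005,0.07],-0.2,-0.48],
    [[0.0012,0.005,0.084],-0.2,-0.48],
    [[0.0012,0.005,0.084],-0.2,-0.48]
  ]
}}

```text
t: 6.73
eef_pos: [0.5125, -0.0729, 0.0321]
eef_rot: [[0.799, 0.602, -0.002], [0.602, -0.799, -0.0], [-0.002, -0.001, -1.0]]
ft_force: [-0.3, -0.0, 0.5]
width: 0.0239
```

```bash
python3 - <<'E'
from h import *
plan([.4978,-.0497],.034,-52.9)
E
```

```text
delta [0.0022, -0.0273, -0.0019] yaw -0.12 t 6.7333 pos [ 0.5125 -0.0729  0.0321] w 0.0239
```

{"api": "arm_command", "payload": {
  "deltas": [
    [[0.001,-0.004,-0.002],0,-0.48],
    [[0.002,-0.008,-0.002],0,-0.48],
    [[0.002,-0.012,-0.002],0,-0.48],
    [[0.002,-0.015,-0.002],0,-0.48],
    [[0.002,-0.018,-0.002],0,-0.48]
  ]
}}

```text
t: 7.15
eef_pos: [0.5036, -0.0569, 0.0351]
eef_rot: [[0.799, 0.602, -0.0], [0.602, -0.799, -0.001], [-0.0, 0.001, -1.0]]
ft_force: [0.1, 0.3, -0.1]
width: 0.0237
```

```bash
python3 - <<'E'
from h import *
plan([.4978,-.0497],.034,-52.9)
E
```

```text
delta [-0.0003, -0.0093, 0.0011] yaw -0.09 t 7.15 pos [ 0.5036 -0.0569  0.0351] w 0.0237
```

{"api": "arm_command", "payload": {
  "deltas": [
    [[0,-0.003,0.001],0,-0.48],
    [[0,-0.006,0.001],0,-0.48],
    [[0,-0.008,0.001],0,-0.48],
    [[0,-0.0095,0.001],0,-0.48],
    [[0,-0.0095,0.001],0,-0.48]
  ]
}}

```text
t: 7.57
eef_pos: [0.4976, -0.0491, 0.034]
eef_rot: [[0.798, 0.602, -0.0], [0.602, -0.798, -0.001], [-0.001, 0.0, -1.0]]
ft_force: [-1.1, -0.0, 0.2]
width: 0.024
```

{"api": "arm_command", "payload": {
  "deltas": [
    [[0,0,0],0,-0.48],
    [[0,0.003,-0.01],0,-0.48],
    [[0,0.003,-0.05],0,-0.48],
    [[0,0.003,-0.09],0,-0.48],
    [[0,0.003,-0.12],0,-0.48]
  ]
}}

```text
t: 7.98
eef_pos: [0.5001, -0.0517, 0.1572]
eef_rot: [[0.799, 0.602, 0.001], [0.602, -0.799, -0.001], [0.0, 0.001, -1.0]]
ft_force: [0.7, -0.2, 0.8]
width: 0.0235
```

```bash
python3 - <<'E'
from h import *
plan([.42,.114],.19,-52.9)
E
```

```text
delta [0.0358, -0.1805, -0.033] yaw -0.09 t 7.9833 pos [ 0.5001 -0.0517  0.1572] w 0.0235
```

{"api": "arm_command", "payload": {
  "deltas": [
    [[0.036,-0.18,-0.03],0,-0.48],
    [[0.036,-0.18,-0.03],0,-0.48],
    [[0.036,-0.18,-0.03],0,-0.48],
    [[0.036,-0.18,-0.03],0,-0.48],
    [[0.036,-0.18,-0.03],0,-0.48]
  ]
}}

```text
t: 8.4
eef_pos: [0.419, 0.1162, 0.1886]
eef_rot: [[0.798, 0.602, 0.002], [0.602, -0.798, 0.0], [0.002, 0.001, -1.0]]
ft_force: [0.6, 0.1, -0.3]
width: 0.0242
```

```bash
python3 - <<'E'
from h import *
shot("c1")
shot("c1t",300,190,400,290,cam="top")
for n in("scene","top"):
    p=read_camera(n);R2,t2,m,e=gridfit(p)
    w=R2@np.array([-.064,.064])+t2
    for k in brown(p["color"]):
        q=pix2w(p,*k[0],z=.03)[:2]
        if np.linalg.norm(q-w)<.02: print(n,k,(q-w)*1000)
    zs=[pix2w(p,*np.add(w2pix(p,[*(R2@np.array([-.064+a,.064+b])+t2),.03]),0))[2] for a in(-.012,0.006,.012) for b in(-.012,0.006,.012)];print(np.round(zs,4))
    zs=[pix2w(p,*np.add(w2pix(p,[*(R2@np.array([a,.064+b])+t2),.03]),0))[2] for a in(-.012,.006,.012) for b in(-.012,.006,.012)];print("ref",np.round(zs,4))
E
```

```text
8.4 [0.419  0.1162 0.1886] [ 0.6  0.1 -0.3] 0.0242 yawy -53.0
8.45 [0.4187 0.1174 0.1889] [-0.   0.4 -0.3] 0.0238 yawy -52.9
scene (array([300.15228426, 241.73096447]), np.int32(197)) [ 0.0476667  -0.46160843]
[0.0316 0.0267 0.0312 0.0261 0.0275 0.0269 0.0282 0.0285 0.028 ]
ref [0.0341 0.0303 0.0273 0.0298 0.0255 0.0304 0.0317 0.0264 0.0268]
top (array([328.875     , 253.52573529]), np.int32(272)) [ 0.82314714 -0.66852644]
[0.0258 0.0266 0.0297 0.0276 0.0327 0.0283 0.0314 0.0247 0.0278]
ref [0.0265 0.0318 0.0289 0.027  0.0304 0.0289 0.0292 1.2862 0.0266]
```

View pics/c1.png

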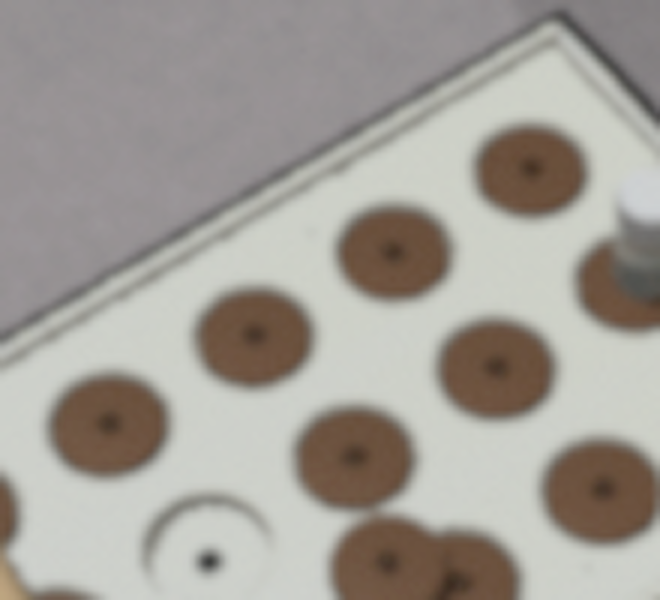

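View pics/c1t.png

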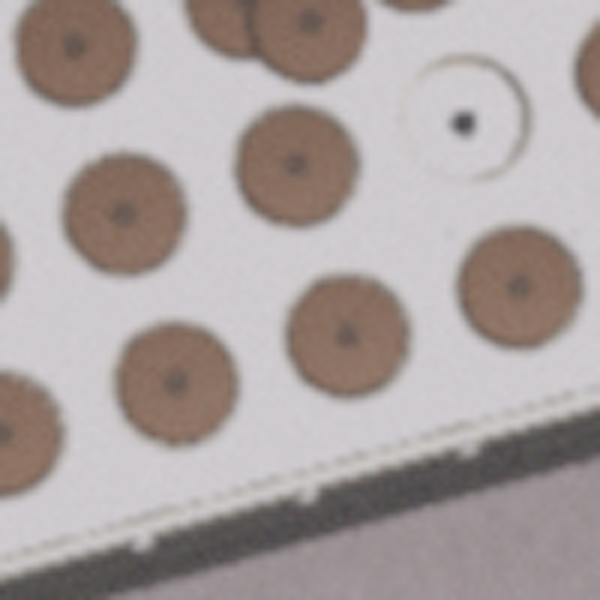

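```bash
python3 - <<'E'
from h import *
print(get_obs()["q"].round(2))
plan([.6295,-.0465],.12,-120.7)
tt=t+np.array([.0017,-.0034]);P=np.array([.6295,-.0465]);ty=np.array([-.51,-.86]);tx=np.array([.86,-.51])
for a in(-.03,.03):
  for b in(-.01,.01): print((R.T@(P+a*tx+b*ty-tt)).round(4))
E
```

```text
[ 0.26  0.08  2.05 -0.    1.01 -0.38]
delta [0.0697, 0.2536, 0.0683] yaw 67.8 t 8.6 pos [0.4208 0.1137 0.1877] w 0.0237
[0.0602 0.0354]
[0.0458 0.0216]
[ 0.1017 -0.0078]
[ 0.0873 -0.0217]
```

{"api": "arm_command", "payload": {
  "deltas": [
    [[0.07,0.25,0],67.8,-0.48],
    [[0.07,0.25,0],67.8,-0.48],
    [[0.07,0.25,0],67.8,-0.48],
    [[0.07,0.25,0],67.8,-0.48],
    [[0.07,0.25,0],67.8,-0.48]
  ]
}}

```text
t: 9.02
eef_pos: [0.5879, -0.0157, 0.1877]
eef_rot: [[1.0, 0.013, 0.001], [0.013, -1.0, -0.001], [0.001, 0.001, -1.0]]
ft_force: [0.7, 1.2, 0.2]
width: 0.0236
```

```bash
python3 - <<'E'
from h import *
plan([.6275,-.0499],.13,-120.7)
E
```

```text
delta [0.039, 0.0346, 0.0578] yaw 31.45 t 9.0167 pos [ 0.5879 -0.0157  0.1877] w 0.0236
```

{"api": "arm_command", "payload": {
  "deltas": [
    [[0.039,0.035,0.02],31.5,-0.48],
    [[0.039,0.035,0.04],31.5,-0.48],
    [[0.039,0.035,0.058],31.5,-0.48],
    [[0.039,0.035,0.058],31.5,-0.48],
    [[0.039,0.035,0.058],31.5,-0.48]
  ]
}}

```text
t: 9.43
eef_pos: [0.6265, -0.0529, 0.1273]
eef_rot: [[0.854, -0.52, -0.003], [-0.52, -0.854, -0.001], [-0.002, 0.002, -1.0]]
ft_force: [0.1, -0.2, 0.1]
width: 0.024
```

{"api": "arm_command", "payload": {
  "deltas": [
    [[0,0,0],0,-0.48]
  ]
}}

```text
t: 9.52
eef_pos: [0.6265, -0.0549, 0.1265]
eef_rot: [[0.852, -0.524, -0.004], [-0.524, -0.852, -0.001], [-0.003, 0.003, -1.0]]
ft_force: [0.9, 0.0, -0.4]
width: 0.0239
```

```bash
python3 - <<'E'
from h import *
plan([.6275,-.0499],.034,-120.7)
shot("d1")
shot("d1t",300,150,400,250,cam="top")
E
```

```text
delta [-0.0015, -0.005, 0.0925] yaw -0.88 t 9.5167 pos [ 0.6265 -0.0549  0.1265] w 0.0239
9.5167 [ 0.6265 -0.0549  0.1265] [ 0.9  0.  -0.4] 0.0239 yawy -121.6
9.5667 [ 0.6262 -0.0551  0.1263] [ 0.2 -1.4 -0.3] 0.0235 yawy -121.4
```

View pics/d1.png

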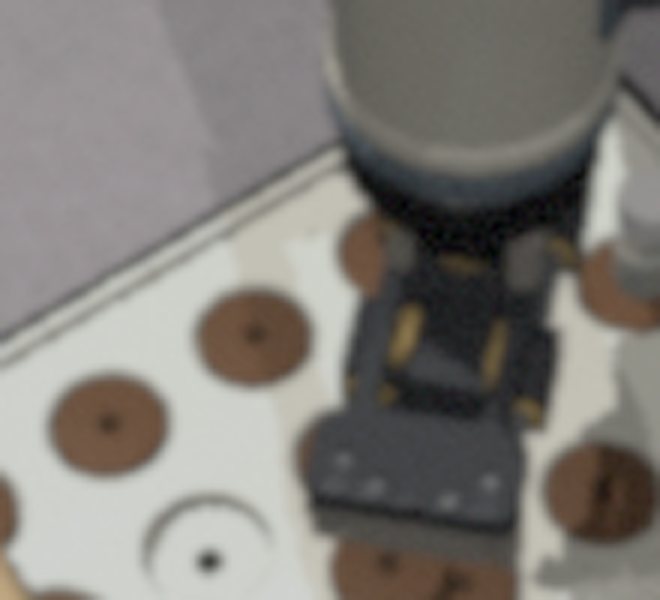

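{"api": "arm_command", "payload": {
  "deltas": [
    [[-0.0015,-0.006,0.015],-0.8,-0.48],
    [[-0.0015,-0.006,0.04],-0.8,-0.48],
    [[-0.0015,-0.006,0.055],-0.8,-0.48],
    [[-0.0015,-0.006,0.065],-0.8,-0.48],
    [[-0.0015,-0.006,0.065],-0.8,-0.48]
  ]
}}

```text
t: 10.03
eef_pos: [0.6265, -0.0492, 0.0597]
eef_rot: [[0.862, -0.506, -0.007], [-0.506, -0.862, -0.001], [-0.006, 0.004, -1.0]]
ft_force: [-1.2, -0.6, 1.0]
width: 0.0241
```

```bash
python3 - <<'E'
from h import *
plan([.628,-.049],.034,-120.7)
E
```

```text
delta [0.0014, -0.001, 0.0257] yaw 0.27 t 10.0333 pos [ 0.6265 -0.0492  0.0597] w 0.0241
```

{"api": "arm_command", "payload": {
  "deltas": [
    [[0.001,-0.001,0.01],0,-0.48],
    [[0.001,-0.001,0.02],0,-0.48],
    [[0.001,-0.001,0.025],0,-0.48],
    [[0.001,-0.001,0.025],0,-0.48]
  ]
}}

```text
t: 10.37
eef_pos: [0.627, -0.0489, 0.0335]
eef_rot: [[0.862, -0.506, -0.009], [-0.506, -0.862, -0.001], [-0.007, 0.005, -1.0]]
ft_force: [0.5, -0.3, 0.2]
width: 0.0238
```

```bash
python3 - <<'E'
from h import *
plan([.628,-.049],.034,-120.7)
# target for pellet ~22mm short of well
w=np.array([.5773,-.1345]);u=np.array([-.51,-.86])
plan(w-(.0272+.020)*u,.034,-120.7)
p,P,E=shot("d2",250,230,340,320)
E
```

```text
delta [0.0009, -0.0004, -0.0005] yaw 0.28 t 10.3667 pos [ 0.627  -0.0489  0.0335] w 0.0238
delta [0.0007, 0.0518, -0.0002] yaw 0.28 t 10.3667 pos [ 0.627  -0.0489  0.0335] w 0.0238
10.3667 [ 0.627  -0.0489  0.0335] [ 0.5 -0.3  0.2] 0.0238 yawy -120.4
```

View pics/d2.png

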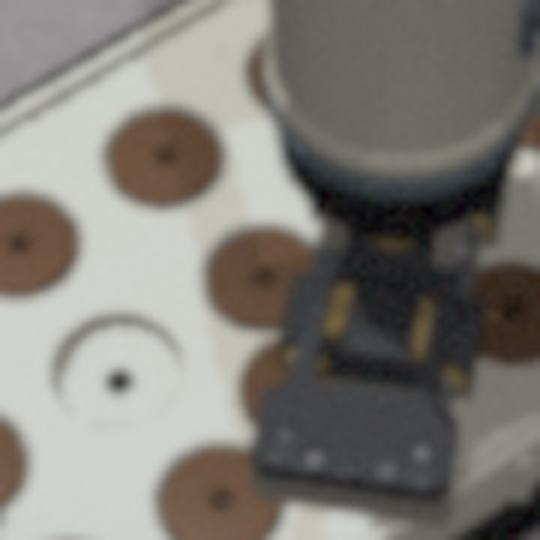

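{"api": "arm_command", "payload": {
  "deltas": [
    [[0,0.004,0],0.3,-0.48],
    [[0,0.009,-0.001],0.3,-0.48],
    [[0,0.014,-0.001],0.3,-0.48],
    [[0,0.019,-0.001],0.3,-0.48],
    [[0,0.024,-0.001],0.3,-0.48]
  ]
}}

```text
t: 10.83
eef_pos: [0.6151, -0.0702, 0.0357]
eef_rot: [[0.86, -0.511, -0.007], [-0.511, -0.86, -0.001], [-0.006, 0.005, -1.0]]
ft_force: [0.1, -0.1, 0.1]
width: 0.0239
```

```bash
python3 - <<'E'
from h import *
w=np.array([.5773,-.1345]);u=np.array([-.51,-.86])
plan(w-(.0272+.020)*u,.034,-120.7)
p,P,E=shot("d3",250,230,340,320)
E
```

```text
delta [0.0004, 0.0274, 0.0018] yaw -0.03 t 10.8333 pos [ 0.6151 -0.0702  0.0357] w 0.0239
10.8333 [ 0.6151 -0.0702  0.0357] [ 0.1 -0.1  0.1] 0.0239 yawy -120.7
```

View pics/d3.png

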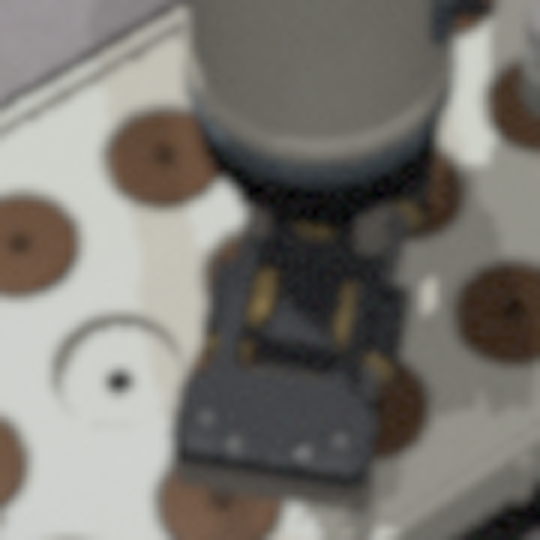

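{"api": "arm_command", "payload": {
  "deltas": [
    [[0,0.005,0.0015],0,-0.48],
    [[0,0.01,0.0015],0,-0.48],
    [[0,0.015,0.0015],0,-0.48],
    [[0,0.02,0.0015],0,-0.48],
    [[0,0.024,0.0015],0,-0.48]
  ]
}}

```text
t: 11.3
eef_pos: [0.6018, -0.092, 0.0341]
eef_rot: [[0.859, -0.511, -0.008], [-0.511, -0.859, -0.001], [-0.007, 0.005, -1.0]]
ft_force: [-0.9, -0.5, -0.8]
width: 0.0238
```

{"api": "arm_command", "payload": {
  "deltas": [
    [[0,0.003,0],0,-0.48],
    [[0,0.003,0],0,-0.48]
  ]
}}

```text
t: 11.47
eef_pos: [0.5998, -0.0951, 0.0341]
eef_rot: [[0.859, -0.512, -0.009], [-0.512, -0.859, -0.001], [-0.007, 0.006, -1.0]]
ft_force: [0.2, -0.1, -0.2]
width: 0.0241
```

```bash
python3 - <<'E'
from h import *
w=np.array([.5773,-.1345]);u=np.array([-.51,-.86])
plan(w-(.0272+.0)*u,.034,-120.7)
p,P,E=shot("d4",250,230,340,320)
print(P[:2]+.0272*u, get_obs()["eef_pos"])
E
```

```text
delta [0.0007, 0.0182, 0.0002] yaw -0.07 t 11.4667 pos [ 0.5998 -0.0951  0.0341] w 0.0241
11.4667 [ 0.5998 -0.0951  0.0341] [ 0.2 -0.1 -0.2] 0.0241 yawy -120.8
[ 0.58597181 -0.11853621] [ 0.60010778 -0.09486414  0.03413114]
```

View pics/d4.png

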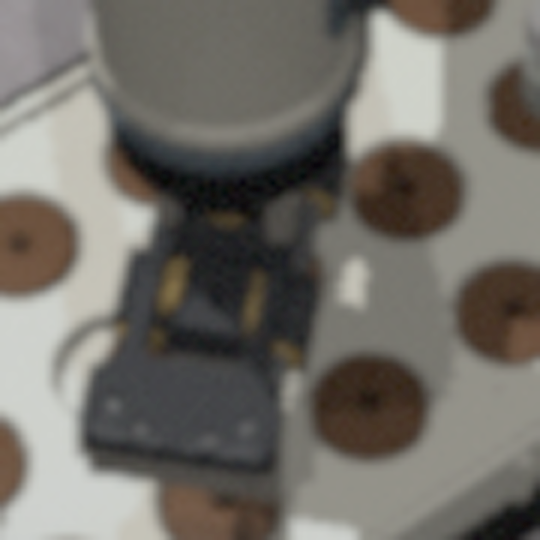

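{"api": "arm_command", "payload": {
  "deltas": [
    [[0,-0.006,0],0,-0.48],
    [[0,-0.006,-0.02],0,-0.48],
    [[0,-0.01,-0.06],0,-0.48],
    [[0,-0.05,-0.1],0,-0.48],
    [[0,-0.09,-0.13],0,-0.48]
  ]
}}

```text
t: 11.93
eef_pos: [0.6384, -0.0328, 0.1516]
eef_rot: [[0.858, -0.513, -0.007], [-0.514, -0.858, -0.001], [-0.006, 0.005, -1.0]]
ft_force: [1.1, -0.1, -0.2]
width: 0.024
```

```bash
python3 - <<'E'
from h import *
plan([.45,.15],.19)
E
```

```text
delta [-0.2558, -0.0599, -0.0373] yaw 0 t 11.9333 pos [ 0.6384 -0.0328  0.1516] w 0.024
```

{"api": "arm_command", "payload": {
  "deltas": [
    [[-0.25,-0.06,-0.04],0,-0.48],
    [[-0.25,-0.06,-0.04],0,-0.48],
    [[-0.25,-0.06,-0.04],0,-0.48],
    [[-0.25,-0.06,-0.04],0,-0.48],
    [[-0.25,-0.06,-0.04],0,-0.48]
  ]
}}

```text
t: 12.35
eef_pos: [0.4901, 0.1128, 0.1844]
eef_rot: [[0.858, -0.513, -0.007], [-0.513, -0.858, -0.001], [-0.005, 0.005, -1.0]]
ft_force: [1.0, -0.3, 0.8]
width: 0.0242
```

```bash
python3 - <<'E'
from h import *
shot("e1",230,230,330,320)
shot("e1t",330,170,430,260,cam="top")
for n in("scene","top"):
    p=read_camera(n);R2,t2,m,e=gridfit(p)
    w=R2@np.array([0,-.064])+t2;print(n,w,m,e)
    for k in brown(p["color"]):
        q=pix2w(p,*k[0],z=.04)[:2]
        if np.linalg.norm(q-w)<.03: print(n,k,q,(w-q)*1000)
E
```

```text
12.35 [0.4901 0.1128 0.1844] [ 1.  -0.3  0.8] 0.0242 yawy -120.9
12.4 [0.4854 0.1165 0.1851] [-3.6  2.8 -0.3] 0.0241 yawy -120.9
scene [ 0.57865039 -0.13462579] 8 0.00035884988501455606
scene (array([277.12295082, 291.12295082]), np.int32(244)) [ 0.58962248 -0.11958035] [-10.97208633 -15.04544432]
top [ 0.57645202 -0.131642  ] 7 0.005300206829269016
top (array([370.52191235, 204.60159363]), np.int32(251)) [ 0.5838824 -0.1154261] [ -7.43038683 -16.21590052]
```

View pics/e1.png

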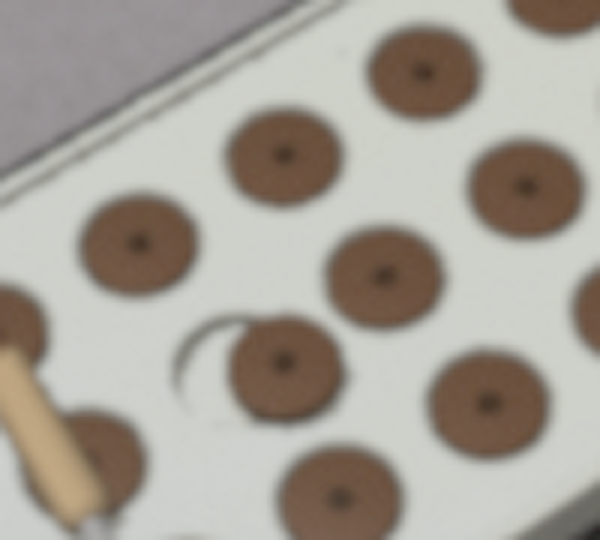

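View pics/e1t.png

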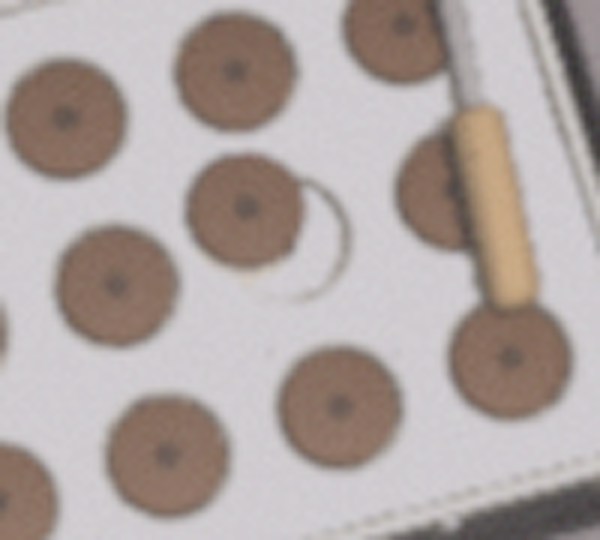

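```bash
python3 - <<'E'
from h import *
plan([.6041,-.0881],.12,-120.7)
E
```

```text
delta [0.1996, 0.1145, 0.0643] yaw -0.05 t 12.55 pos [0.4915 0.1124 0.1847] w 0.0239
```

{"api": "arm_command", "payload": {
  "deltas": [
    [[0.2,0.114,0.0],0,-0.48],
    [[0.2,0.114,0],0,-0.48],
    [[0.2,0.114,0.02],0,-0.48],
    [[0.2,0.114,0.04],0,-0.48],
    [[0.2,0.114,0.06],0,-0.48]
  ]
}}

```text
t: 12.97
eef_pos: [0.5937, -0.0657, 0.1443]
eef_rot: [[0.859, -0.512, -0.001], [-0.512, -0.859, -0.002], [0.0, 0.002, -1.0]]
ft_force: [0.8, -0.3, -0.1]
width: 0.0239
```

{"api": "arm_command", "payload": {
  "deltas": [
    [[0.0,0,0],0,-0.48]
  ]
}}

```text
t: 13.05
eef_pos: [0.5949, -0.0714, 0.1401]
eef_rot: [[0.857, -0.516, -0.004], [-0.516, -0.857, -0.003], [-0.002, 0.005, -1.0]]
ft_force: [-1.4, 0.8, -1.1]
width: 0.0238
```

```bash
python3 - <<'E'
from h import *
plan([.6041,-.0881],.05,-120.7)
E
```

```text
delta [0.0166, 0.0092, 0.0901] yaw -0.34 t 13.05 pos [ 0.5949 -0.0714  0.1401] w 0.0238
```

{"api": "arm_command", "payload": {
  "deltas": [
    [[0.0166,0.009,0.02],-0.3,-0.48],
    [[0.0166,0.009,0.04],-0.3,-0.48],
    [[0.0166,0.009,0.06],-0.3,-0.48],
    [[0.0166,0.009,0.08],-0.3,-0.48],
    [[0.0166,0.009,0.08],-0.3,-0.48]
  ]
}}

```text
t: 13.47
eef_pos: [0.602, -0.0885, 0.056]
eef_rot: [[0.859, -0.512, -0.01], [-0.512, -0.859, -0.003], [-0.007, 0.007, -1.0]]
ft_force: [-0.7, -0.0, -0.8]
width: 0.0241
```

```bash
python3 - <<'E'
from h import *
plan([.6041,-.0881],.034,-120.7)
E
```

```text
delta [0.0017, -0.0016, 0.022] yaw -0.12 t 13.4667 pos [ 0.602  -0.0885  0.056 ] w 0.0241
```

{"api": "arm_command", "payload": {
  "deltas": [
    [[0.0017,-0.002,0.008],0,-0.48],
    [[0.0017,-0.002,0.016],0,-0.48],
    [[0.0017,-0.002,0.0215],0,-0.48],
    [[0.0017,-0.002,0.0215],0,-0.48]
  ]
}}

```text
t: 13.8
eef_pos: [0.604, -0.0877, 0.0338]
eef_rot: [[0.859, -0.512, -0.011], [-0.512, -0.859, -0.002], [-0.008, 0.008, -1.0]]
ft_force: [-0.9, 1.0, 0.3]
width: 0.0236
```

```bash
python3 - <<'E'
from h import *
plan([.5914,-.1110],.034,-120.7)
E
```

```text
delta [0.0011, 0.0265, -0.0] yaw -0.12 t 13.8 pos [ 0.604  -0.0877  0.0338] w 0.0236
```

{"api": "arm_command", "payload": {
  "deltas": [
    [[0.001,0.004,0],0,-0.48],
    [[0.001,0.008,0],0,-0.48],
    [[0.001,0.011,0],0,-0.48],
    [[0.001,0.014,0],0,-0.48],
    [[0.001,0.017,0],0,-0.48]
  ]
}}

```text
t: 14.22
eef_pos: [0.5962, -0.1032, 0.0344]
eef_rot: [[0.859, -0.513, -0.01], [-0.513, -0.859, -0.003], [-0.007, 0.007, -1.0]]
ft_force: [0.2, -0.5, -0.3]
width: 0.0238
```

```bash
python3 - <<'E'
from h import *
plan([.5914,-.1110],.034,-120.7)
E
```

```text
delta [-0.0001, 0.0091, 0.0004] yaw -0.13 t 14.2167 pos [ 0.5962 -0.1032  0.0344] w 0.0238
```

{"api": "arm_command", "payload": {
  "deltas": [
    [[0,0.003,0],0,-0.48],
    [[0,0.006,0],0,-0.48],
    [[0,0.008,0],0,-0.48],
    [[0,0.0093,0],0,-0.48],
    [[0,0.0093,0],0,-0.48]
  ]
}}

```text
t: 14.63
eef_pos: [0.5913, -0.1114, 0.0344]
eef_rot: [[0.858, -0.513, -0.01], [-0.513, -0.859, -0.003], [-0.007, 0.007, -1.0]]
ft_force: [0.2, -0.8, -0.6]
width: 0.024
```

{"api": "arm_command", "payload": {
  "deltas": [
    [[0,0,0],0,-0.48],
    [[0,-0.003,-0.01],0,-0.48],
    [[0,-0.003,-0.05],0,-0.48],
    [[0,-0.03,-0.09],0,-0.48],
    [[0,-0.07,-0.13],0,-0.48]
  ]
}}

```text
t: 15.05
eef_pos: [0.6207, -0.0642, 0.1514]
eef_rot: [[0.857, -0.515, -0.01], [-0.515, -0.857, -0.003], [-0.007, 0.007, -1.0]]
ft_force: [1.1, -0.2, 0.3]
width: 0.0237
```

{"api": "arm_command", "payload": {
  "deltas": [
    [[-0.26,-0.06,-0.04],0,-0.48],
    [[-0.26,-0.06,-0.04],0,-0.48],
    [[-0.26,-0.06,-0.04],0,-0.48],
    [[-0.26,-0.06,-0.04],0,-0.48],
    [[-0.26,-0.06,-0.04],0,-0.48]
  ]
}}

```text
t: 15.47
eef_pos: [0.4713, 0.0802, 0.1836]
eef_rot: [[0.857, -0.515, -0.009], [-0.515, -0.857, -0.003], [-0.006, 0.007, -1.0]]
ft_force: [0.4, 1.5, 0.4]
width: 0.0241
```

{"api": "arm_command", "payload": {
  "deltas": [
    [[-0.04,0,-0.02],0,-0.48],
    [[-0.08,0,-0.02],0,-0.48],
    [[-0.08,0,-0.02],0,-0.48]
  ]
}}

```text
t: 15.72
eef_pos: [0.3982, 0.1237, 0.2054]
eef_rot: [[0.858, -0.513, -0.01], [-0.513, -0.858, -0.001], [-0.008, 0.006, -1.0]]
ft_force: [-0.3, -0.3, -0.4]
width: 0.0238
```

```bash
python3 - <<'E'
from h import *
shot("g1",230,200,340,300)
shot("g1t",250,135,450,300,s=4,cam="top")
for n in("scene","top"):
    p=read_camera(n);R2,t2,m,e=gridfit(p);print(n,t2,m,e)
    for ij in((0,-1),(-1,1)):
      w=R2@np.array(ij)*.064+t2
      for k in brown(p["color"]):
        q=pix2w(p,*k[0],z=.03)[:2]
        if np.linalg.norm(q-w)<.03: print(n,k,q,(w-q)*1000)
E
```

```text
15.7167 [0.3982 0.1237 0.2054] [-0.3 -0.3 -0.4] 0.0238 yawy -120.9
15.7667 [0.4003 0.123  0.2053] [ 0.8 -0.1 -1.2] 0.0239 yawy -120.8
scene [ 0.56180411 -0.07289352] 8 0.00033579480459511313
scene (array([269.22406639, 291.43153527]), np.int32(241)) [ 0.57897857 -0.13414351] [-0.30155199 -0.48577658]
scene (array([300.14871795, 241.8       ]), np.int32(195)) [ 0.48338861 -0.02856572] [-0.19318551  0.53505578]
top [ 0.55853825 -0.06933357] 8 0.0003301686445806584
top (array([377.21755725, 208.84732824]), np.int32(262)) [ 0.57664429 -0.13067714] [-1.04503789 -0.34048731]
top (array([328.98518519, 253.54074074]), np.int32(270)) [ 0.48053421 -0.02558279] [-0.74101428  0.87226994]
```

View pics/g1.png

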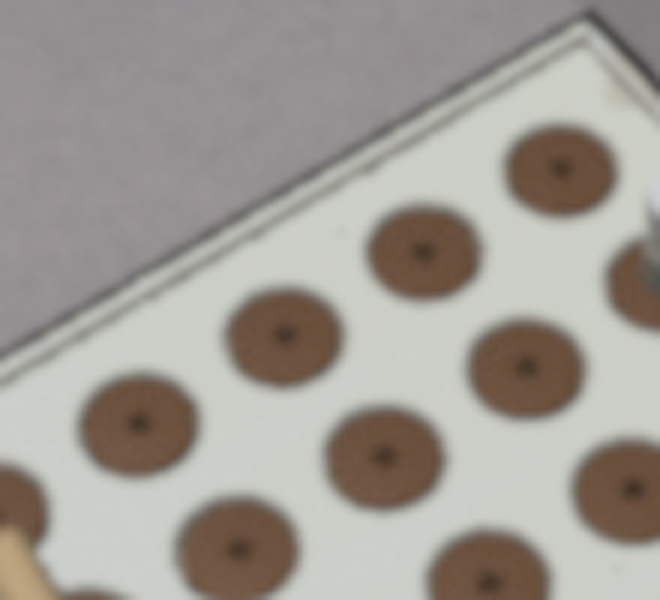

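View pics/g1t.png

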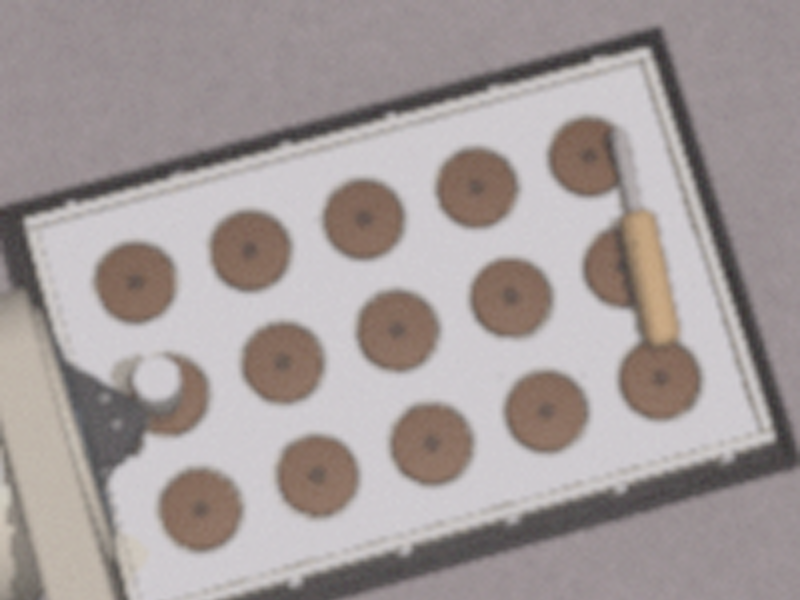

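Both pellets are home, with no side edge or gap showing in either camera. Every well is full, and the vial and dibber are where they were. The robot is clear at z = 0.205, so I am handing in.

```bash
python3 - <<'E'
from h import *
print(job_done())
E
```

```text
the job is handed in; nothing more can be done
None
```

Both loose pellets now sit in the two empty wells, one in each. I slid them across the deck with the fingertips, held about 24 mm apart, and never picked them up. I handed the job in at about 16 s.

- **Pellet 1:** it went into the well at tray (-64, +64) mm.
- **Pellet 2:** it went into the well at tray (0, -64) mm.
- **Fit:** in the last pictures from both cameras, both pellets lie within about 1.2 mm of the well centres, which is inside the 2 mm of play. They look like the seated ones, with no side wall or well edge showing. I took flushness from that. The depth readings for pellet 1 scatter by several mm, too coarse to prove it, and I took none for pellet 2.
- **Surroundings:** the seated pellets fit the well grid to within 0.4 mm. By eye, the vial and dibber are where they were. I did not recheck the pots, sprayer, tin and cup after the moves, but the arm did not go near them except when it passed over the pots on the way in. The wrist force stayed within about 5 N.
- **Disagreement:** the two cameras disagree by about 3.4 mm in both x and y on where the tray is. I corrected for this from where each pellet ended up against the fingers after a first partial push.

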